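# Set the depth stop of a lens drill on a slotted gauge

### The job

Set the depth stop of the bench lens drill to the 12 mm gauge: take the slotted brass gauge by its tail and slide it, lying flat in the channel of the stop lug, gently round the threaded rod until it is fully home, then let go of it. Spin the knurled collar clockwise down the rod until it nips the gauge finger-tight, so that the gauge is held and cannot rattle but is not squeezed hard, and let go. Leave the gauge nipped in its place, as I shall lock the collar on it, and leave the other things on the counter alone.

Things in the scene. Friction and masses are not known exactly. Their poses are not given: they have to be found in the camera images.
- gauge_home (a point): on the stop rod's axis at the channel floor of the aluminium stop lug, 150 mm above the counter. z up; x along the channel from its mouth (robot's side) to the back; y across. Lug 78 x 54 mm, front edge 36 mm before the rod. Channel 39 mm wide between walls 8 mm high, from 39 mm before the rod (first 15 mm flared outward) to 25 mm behind it
- stop_rod: the drill's upright threaded rod, 12 mm in diameter, fixed, top 65 mm above the channel floor; origin on its axis at counter height. Around it the white drill head is 2 mm lower than the channel floor; the motor (top 218 mm above the counter) stands over 110 mm behind, the lever's ball (top 197 mm) at x 33, y -125 mm
- collar_grip (a point): centre of the collar's knurled grip, on the rod's axis: dark steel ring, 42 mm in diameter, 18 mm high, its top 9 mm above this point. From its foot a white nylon sleeve, 30 mm in diameter, is screwed out to trim the zero: its underside, which bears on the gauge, lies 20.5 to 25.5 mm below this point, differently each time. It starts 4 to 10.5 mm above the gauge's top
- collar_drop: the collar with its sleeve; origin on the rod's axis, 23 mm below the grip's centre, z up; the frame does not turn. Clockwise from above it sinks 12 mm a turn (1.91 mm per rad) and stays where left; the hand must sink with it. Thread drag 0.03 N m. Once it meets the gauge, each 0.1 rad more squeezes it some 6 N harder and makes the collar stiffer to turn; at about 30 N fingers pinching with 12 N slip round it
- brass_gauge_tail (a point): centre (half-way up) of the brass gauge's tail, where it is gripped. The gauge is a flat brass fork 98 mm long, 12 mm thick, on a wooden rest 8 mm high. z up, x from tail to the fork's open end. Tail 22 mm wide, from 18 mm behind to 30 mm before this point; fork 36 mm over its two prongs, tips 80 mm before this point; slot 15 mm wide
- brass_gauge_slot (a point): in the slot of the brass gauge, at its underside, 58 mm before the tail point along x: here the rod's axis passes when the gauge is home. The slot's bottom lies 6 mm behind this point, so it touches the rod as the gauge comes home
- brass_gauge: the brass gauge as a body; origin at its underside, 33 mm before the tail point along x; about 0.22 kg
- thin_gauge_tail (a point): tail of a bystander: an aluminium gauge of the same outline, 8 mm thick; leave it
- thick_gauge_tail (a point): tail of a bystander: a blue plastic gauge of the same outline, 16 mm thick; leave it
- sunglasses: bystander: black sunglasses, 138 mm wide, 42 mm high, arms open; origin under the middle of the front
- spray: bystander: lens-cleaner bottle, 42 mm in diameter, 125 mm high; origin under its centre
- screwdriver: bystander: screwdriver lying on the counter, 150 mm long
- lens_blank: bystander: clear round lens blank, 70 mm in diameter, 10 mm high, lying on the counter

How it is judged:
By the outcome, as a careful person would: the job done as asked, in the order asked, and still so for the second after the job is handed in, with the robot touching nothing.
It also fails if it takes over 70 s, if anything falls off the work surface, if the arm or the gripper's body presses on something with over 40 N, if the wrist force passes 120 N, or if a joint passes its speed limit or range.

### The arm

A 6-joint arm with a two-finger parallel gripper is mounted at the origin on the work surface. World frame = base frame: x ahead of the robot, y to its left, z up, the work surface at z = 0. Lengths are in m, angles in rad, forces in N, time in s.
With the tool pointing down it reaches from about 0.35 to 0.775 m from the base axis. Payload 5.5 kg.
Tool frame: the origin (TCP) lies midway between the tips of the shut fingers; the grasp point (between the pads) lies 19 mm behind it; z points along the fingers, x is the direction in which the jaws open and shut, and the axes are right-handed (so a half turn about z gives the same grasp; the last joint's range is limited). The gripper opens to 85 mm and grips with 20 to 120 N. Pads are 22 mm wide; open, the fingers measure 114 mm over their backs; the gripper's body (76 mm by 85 mm) begins 54 mm behind the grasp point. The pads swing forward as they close: fully open they stand 13 mm farther back than shut.
Start: joints at [-1.363, 0.313, 0.046, 1.304, 0, 1.431], TCP at [0.196, -0.541, 0.209] pointing down, gripper open.
Joint ranges: [-2.76, 2.76], [-0.86, 1.69], [-1.03, 1.26], [-2.2, 2.34], [-1.47, 1.5], [-3.14, 3.14]. Speed limits (rad/s): [2.57, 2.57, 3.14, 3.14, 3.14, 3.14].

### API

Orientations are given as a unit quaternion [w, x, y, z].
In Python, from workcell import env gives the robot as it stands. The module is installed in compiled form; this text tells all that it offers.
- The arm moves only by the tool apply_moves, never from a script. Its argument "moves" is a list of rows, each a list of 3 entries, a list of its own where there are three numbers: the shift along the tool's x, y, z in cm, then the turn about the tool's z in degrees, then the opening, from 0 (shut) to 1 (fully open). In form: [[[x, y, z], yaw, gripper], ...]. A call has exactly 10 rows; each row is the pose to reach, as a shift and turn from the pose commanded when the call began, along the tool's axes at that moment; what a row does not reach only later rows make up. A row lasts 1/8 s, in which the tool goes at most 62.5 mm and 10.7 degrees, less where a joint would pass 70% of its speed; a pose out of reach is approached as far as the arm can. A call with a gripper value outside its range is refused whole. The fingers move at their own pace and stop on an object; "squeeze" is the grip in N (left out, the last holds). Time passes only in rows, so rows that repeat a pose let the fingers close, or fill a call up. It gives the time, the measured TCP pose, the force and the opening at its end, in the units of the state.
- env.get_state(): the state, without advancing time (a new reading comes with each control period).
- env.read_camera(name): name is "scene" or "top" or "wrist"; returns a dict with "pixels" (384x512x3 uint8, red, green, blue), "fov_y" (degrees; the focal length in pixels is half the picture's height over the tangent of half this angle, whatever the lens; pixels are square), "cx", "cy" (the principal point, pixels), "world_from_camera" (4x4, takes a point from camera to world coordinates); the wrist camera has in their place "hand_eye" (4x4, takes a point from camera to tool coordinates, whose origin is the TCP and whose axes are the tool frame's). Camera axes: x right, y down, z forward; pixel columns grow to the right and rows downward; lengths in m; the calibration is good to about 2 mm. A picture is of the moment at which its call begins: read the wrist's pose just before it. There is no depth.
- env.hand_in(): hands the job in, once; it reports no verdict.
The state is a dict: "clock": time; "joint_pos": joint angles; "qvel": joint speeds; "tau": joint torques, N m; "tcp_pos": TCP position; "orientation": TCP orientation; "wrist_force": force on the tool from outside, world axes, zero at the start; "ft_torque": the same for the moment, N m; "finger_gap": finger opening in m.
Only numpy, scipy, OpenCV 4.12 (cv2) and the standard library are available. Lean on these libraries where they do the work, as an engineer would, in place of code of your own. Each camera call takes 0.05 s, during which the arm holds its last target.

## Working session

There is one attempt and no reset: what is moved stays moved. The work goes in short steps, Python scripts to look and compute and a tool call to move; the robot and the scene stay as the last step left them, time stands still between calls to the robot, and variables do not carry over. Pictures are saved under pics/ and viewed, and the job is handed in when it is done.

Besides the shell and the picture viewer there is one more tool, called as name(argument=value, ...) on one line, values as JSON. apply_moves: Moves the arm, as the interface text tells. Its arguments: {"type":"object","properties":{"moves":{"type":"array","items":{"type":"array"}},"squeeze":{"type":"number"}},"required":["moves"]}

```bash
mkdir -p pics; cat > h.py <<'E'
import numpy as np, cv2
from workcell import env
from scipy.spatial.transform import Rotation as R
def shot(name,fn):
    s=env.get_state(); c=env.read_camera(name); cv2.imwrite('pics/'+fn,c['pixels'][:,:,::-1])
    q=s['orientation']; T=np.eye(4); T[:3,:3]=R.from_quat([q[1],q[2],q[3],q[0]]).as_matrix(); T[:3,3]=s['tcp_pos']
    W=c['world_from_camera'] if 'world_from_camera' in c else T@np.array(c['hand_eye'])
    np.savez('pics/'+fn+'.npz',W=W,f=192/np.tan(np.radians(c['fov_y'])/2),c=[c['cx'],c['cy']],p=c['pixels'])
def cam(fn): return np.load('pics/'+fn+'.npz')
def ray(d,u,v):
    r=d['W'][:3,:3]@np.array([(u-d['c'][0])/d['f'],(v-d['c'][1])/d['f'],1]); return d['W'][:3,3],r
def onz(d,u,v,z):
    o,r=ray(d,u,v); return o+r*(z-o[2])/r[2]
def proj(d,P):
    W=np.linalg.inv(d['W']); p=W[:3,:3]@np.array(P)+W[:3,3]; return d['f']*p[:2]/p[2]+d['c']
E
python3 - <<'E'
from h import *
for n in ['scene','top','wrist']: shot(n,n+'0.png'); d=cam(n+'0.png'); print(n,d['f'],d['c'],d['W'].round(3).tolist())
print(env.get_state())
E
```

```text
scene 498.74547831916266 [261.53336713 183.4410994 ] [[-0.57, 0.44, -0.694, 1.667], [0.822, 0.291, -0.49, 0.761], [-0.013, -0.85, -0.527, 0.996], [0.0, 0.0, 0.0, 1.0]]
top 419.15859666226 [253.14010883 189.52974175] [[0.029, -0.994, 0.102, 0.473], [-1.0, -0.03, -0.01, -0.012], [0.013, -0.101, -0.995, 1.19], [0.0, 0.0, 0.0, 1.0]]
wrist 313.63233904344764 [256.53270526 196.37768861] [[0.342, -0.898, -0.277, 0.267], [-0.94, -0.327, -0.099, -0.515], [-0.002, 0.294, -0.956, 0.374], [0.0, 0.0, 0.0, 1.0]]
{'clock': 0.15, 'joint_pos': array([-1.36262442e+00,  3.13836467e-01,  4.52469410e-02,  1.30358427e+00,
        2.42002703e-05,  1.43119756e+00]), 'qvel': array([-6.39760971e-04, -9.39360698e-04,  3.88598335e-03, -2.02317521e-03,
        9.27379330e-04,  5.96441126e-05]), 'tau': array([ 1.81366431e-03, -4.81066132e+01,  2.98815125e+01,  1.39217029e-02,
       -7.09366304e-05,  2.75946988e-06]), 'tcp_pos': array([ 0.19587678, -0.54018088,  0.20811171]), 'orientation': array([-4.78873745e-04,  8.18780232e-01, -5.74106661e-01, -4.95160915e-04]), 'wrist_force': array([-0.49423596,  0.03066629, -0.47794284]), 'ft_torque': array([ 0.05981665, -0.02381861,  0.03032535]), 'finger_gap': 0.08557853478658951}
```

View pics/scene0.png

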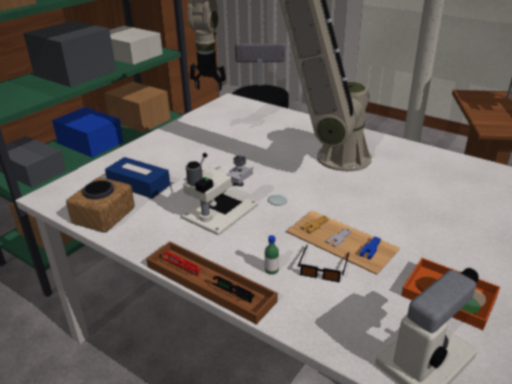

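View pics/top0.png

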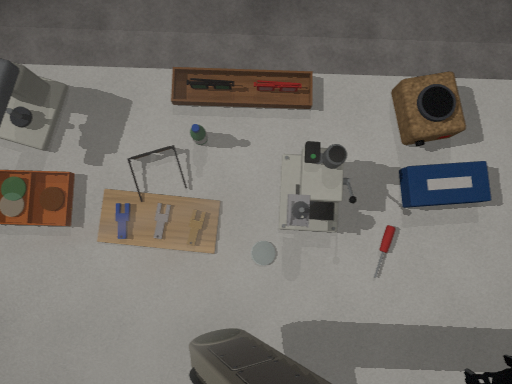

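View pics/wrist0.png

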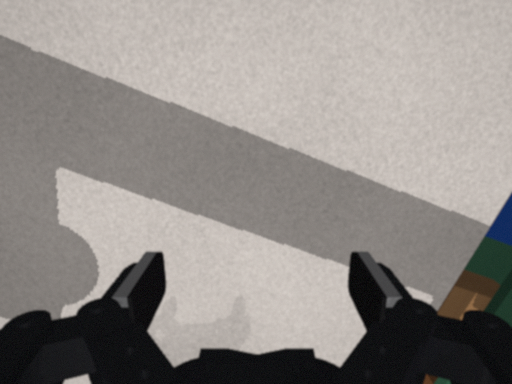

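The top view shows the brass gauge near (196,227), right-most of three on the wooden rest. The drill's lug and collar are near (299,210). I'll enlarge both.

```bash
python3 - <<'E'
from h import *
p=cam('top0.png')['p'][:,:,::-1]
a=cv2.resize(p[185:260,90:225],None,fx=5,fy=5,interpolation=cv2.INTER_CUBIC)
b=cv2.resize(p[135:245,265:365],None,fx=5,fy=5,interpolation=cv2.INTER_CUBIC)
cv2.imwrite('pics/za.png',a);cv2.imwrite('pics/zb.png',b)
s=cam('scene0.png')['p'][:,:,::-1]
cv2.imwrite('pics/zc.png',cv2.resize(s[140:270,170:400],None,fx=3.4,fy=3.4,interpolation=cv2.INTER_CUBIC))
E
```

```text
(no output)
```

View pics/za.png

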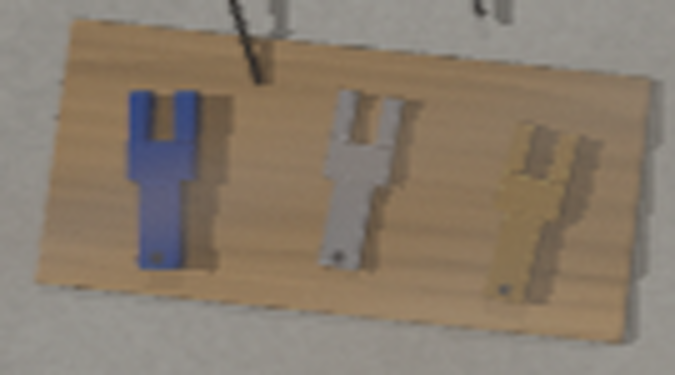

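View pics/zb.png

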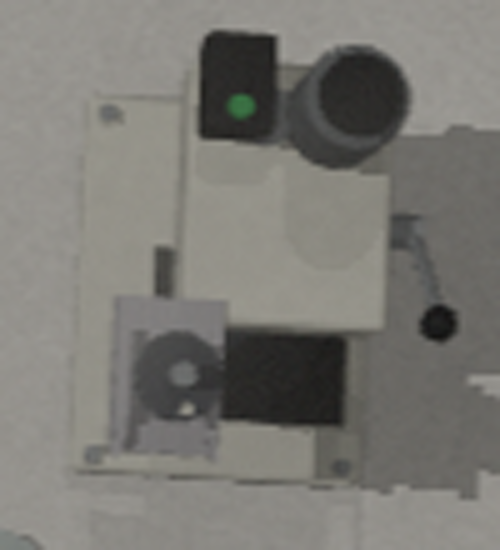

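View pics/zc.png

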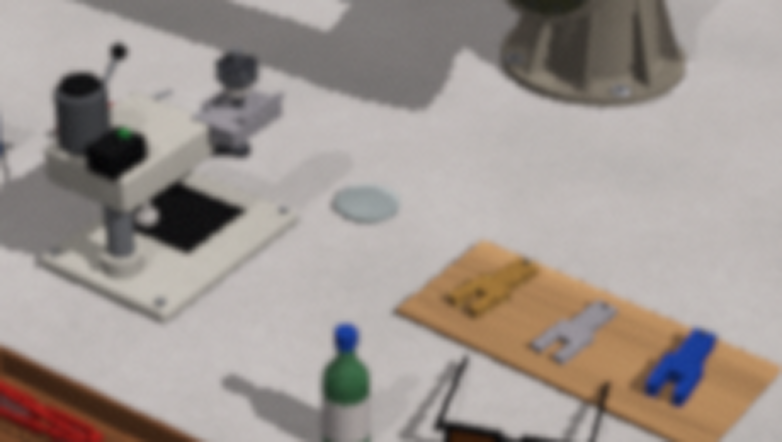

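```bash
python3 - <<'E'
from h import *
d=cam('top0.png')
hsv=cv2.cvtColor(d['p'],cv2.COLOR_RGB2HSV)
t=onz(d,190.4,244.4,.02);f=onz(d,200.6,211,.02);print('gauge tail/tip',t,f,np.hypot(*(f-t)[:2]),np.degrees(np.arctan2(f[1]-t[1],f[0]-t[0])))
print('hole',onz(d,90+504/5,185+290/5,.02))
print('rodtop',onz(d,265+185/5,135+375/5,.215), 'collar c', onz(d,265+180/5,135+375/5,.20))
for u,v in [(112,452),(215,460),(116,297),(227,300)]: print('lug',onz(d,265+u/5,135+v/5,.158))
print('lever ball',onz(d,265+438/5,135+322/5,.185))
s=cam('scene0.png')
print('scene rodtop cand', proj(s,onz(d,302,210,.215)))
E
```

```text
gauge tail/tip [0.43515798 0.14538442 0.02      ] [0.52818352 0.12105594 0.02      ] 0.09615417256589248 -14.656016716075172
hole [0.43902413 0.14444873 0.02      ]
rodtop [ 0.52823478 -0.13675622  0.215     ] collar c [ 0.52901115 -0.13630915  0.2       ]
lug [ 0.49258355 -0.10879783  0.158     ]
lug [ 0.49012271 -0.1595046   0.158     ]
lug [ 0.56904654 -0.10923244  0.158     ]
lug [ 0.56918734 -0.16425027  0.158     ]
lever ball [ 0.55905015 -0.26230443  0.185     ]
scene rodtop cand [237.8839165  153.56812354]
```

```bash
cat >> h.py <<'E'
def pose():
    s=env.get_state(); q=s['orientation']; M=R.from_quat([q[1],q[2],q[3],q[0]]).as_matrix()
    return s,M
def plan(xyz,xdir_deg):
    "shift in tool axes (cm) and tool yaw (deg, signed +-180) to reach TCP xyz with tool x along xdir"
    s,M=pose(); d=(np.array(xyz)-s['tcp_pos'])@M*100
    cur=np.degrees(np.arctan2(M[1,0],M[0,0])); y=-(xdir_deg-cur); y=(y+180)%360-180
    print('plan',d.round(2),'yaw',round(y,2),'cur xdir',round(cur,2),'tilt',M[:,2].round(4))
def st():
    s,M=pose(); print('t',round(s['clock'],2),'tcp',s['tcp_pos'].round(4),'xdir',round(np.degrees(np.arctan2(M[1,0],M[0,0])),2),'z',M[:,2].round(4),'gap',round(s['finger_gap'],4),'F',s['wrist_force'].round(2),'T',s['ft_torque'].round(3),'j',s['joint_pos'].round(3))
E
python3 - <<'E'
from h import *
plan([.40,-.17,.27],20)
E
```

```text
plan [-27.85 -31.81  -6.14] yaw -90.07 cur xdir -70.07 tilt [-3.0e-04  1.4e-03 -1.0e+00]
```

apply_moves(moves=[[[-4.2,-4.8,-3],-10,1],[[-8.4,-9.6,-6],-20,1],[[-12.6,-14.4,-6],-30,1],[[-16.8,-19.2,-6],-40,1],[[-21,-24,-6],-50,1],[[-24.5,-28,-6],-60,1],[[-27.9,-31.8,-6],-70,1],[[-27.9,-31.8,-6],-80,1],[[-27.9,-31.8,-6],-90,1],[[-27.9,-31.8,-6],-90,1]])

```text
clock: 1.4
tcp_pos: [0.3998, -0.1695, 0.2686]
orientation: [-0.0, 0.985, 0.172, -0.0]
wrist_force: [0.1, 0.2, 0.0]
finger_gap: 0.0856
```

```bash
python3 - <<'E'
from h import *
st();plan([.44,.148,.20],75.3)
shot('wrist','w1.png')
E
```

```text
t 1.4 tcp [ 0.3998 -0.1695  0.2686] xdir 19.86 z [-4.e-04  2.e-04 -1.e+00] gap 0.0856 F [0.07 0.22 0.05] T [-0.017 -0.008  0.035] j [-0.586  0.027 -0.155  1.389 -0.     0.638]
plan [ 14.57 -28.49   6.86] yaw -55.44 cur xdir 19.86 tilt [-4.e-04  2.e-04 -1.e+00]
```

View pics/w1.png

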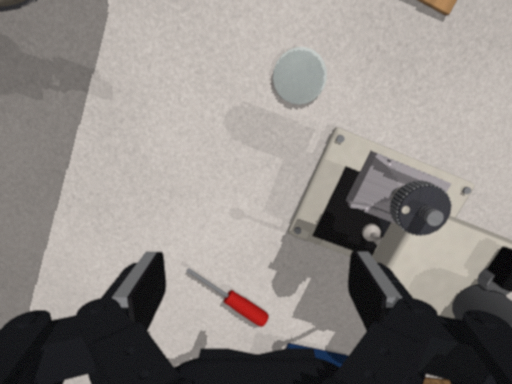

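The drill's lug is at about (385,180) and the rod top at (435,215). The workspace between here and the gauge is clear, so I'll go over the gauge.

apply_moves(moves=[[[2.5,-4.7,0],-10,1],[[5,-9.5,1],-20,1],[[7.5,-14.2,2],-30,1],[[10,-19,3],-40,1],[[12.5,-23.8,4],-50,1],[[14.6,-28.5,5],-55.4,1],[[14.6,-28.5,6.9],-55.4,1],[[14.6,-28.5,6.9],-55.4,1],[[14.6,-28.5,6.9],-55.4,1],[[14.6,-28.5,6.9],-55.4,1]])

```text
clock: 2.7
tcp_pos: [0.4406, 0.147, 0.2006]
orientation: [0.0, 0.792, 0.61, 0.001]
wrist_force: [0.4, -0.2, 0.7]
finger_gap: 0.0853
```

```bash
python3 - <<'E'
from h import *
st()
shot('wrist','w2.png')
E
```

```text
t 2.7 tcp [0.4406 0.147  0.2006] xdir 75.19 z [ 1.4e-03  1.0e-04 -1.0e+00] gap 0.0853 F [ 0.36 -0.16  0.66] T [-0.001 -0.042  0.02 ] j [ 0.149  0.102 -0.241  1.227 -0.     0.408]
```

View pics/w2.png

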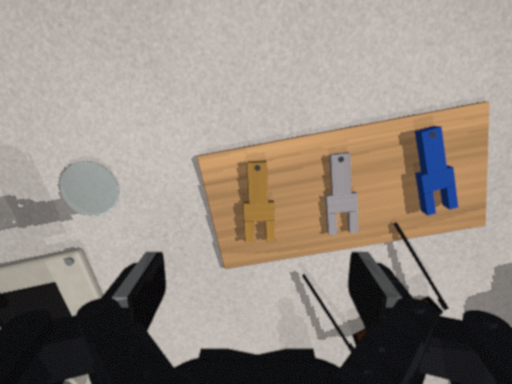

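The brass gauge is at (258,200): tail up at v≈162, prong tips at v≈242, about vertical in the picture. I'll segment it.

```bash
cat > seg.py <<'E'
from h import *
def brass(fn,box,z):
    d=cam(fn); p=d['p']; hsv=cv2.cvtColor(p,cv2.COLOR_RGB2HSV)
    return d,hsv
E
python3 - <<'E'
from h import *
d=cam('w2.png'); p=d['p']; hsv=cv2.cvtColor(p,cv2.COLOR_RGB2HSV)
for u,v in [(258,180),(258,210),(250,235),(268,235),(230,200),(290,200),(258,235),(280,235)]: print(u,v,hsv[v,u],p[v,u])
z=cv2.resize(p[145:255,190:310,::-1],None,fx=5,fy=5,interpolation=cv2.INTER_CUBIC); cv2.imwrite('pics/z2.png',z)
E
```

```text
258 180 [ 18 159 159] [159 119  60]
258 210 [ 18 159 162] [162 122  61]
250 235 [ 18 161 165] [165 123  61]
268 235 [ 18 160 169] [169 126  63]
230 200 [ 15 120 178] [178 136  94]
290 200 [ 15 120 179] [179 137  95]
258 235 [ 15 123 118] [118  90  61]
280 235 [ 15 122 178] [178 136  93]
```

View pics/z2.png

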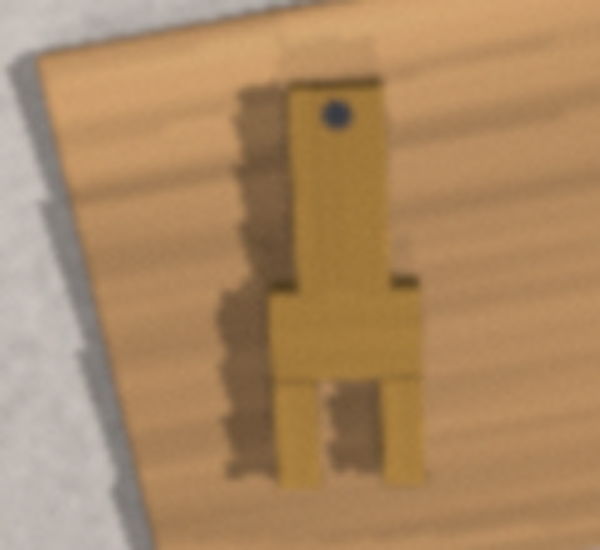

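```bash
python3 - <<'E'
from h import *
d=cam('w2.png'); p=d['p']; hsv=cv2.cvtColor(p,cv2.COLOR_RGB2HSV)
m=cv2.inRange(hsv,(15,142,140),(22,255,255)); n,l,s,c=cv2.connectedComponentsWithStats(m)
k=[i for i in range(1,n) if s[i,4]>300]; print(s[k])
k=max(k,key=lambda i:s[i,4] if abs(c[i][0]-258)<40 else 0)
v,u=np.nonzero(l==k); P=np.array([onz(d,a,b,.02)[:2] for a,b in zip(u,v)])
th=None
best=None
# axis: minAreaRect in metric plane
r=cv2.minAreaRect((P*1e4).astype(np.float32)); print(r[0][0]/1e4,r[0][1]/1e4,r[1],r[2])
bx=cv2.boxPoints(r)/1e4; print(bx)
# axis direction by midline of rows along approx axis
for it in range(3):
    a=np.radians(-14.8 if th is None else th); e=np.array([np.cos(a),np.sin(a)]); f=np.array([-e[1],e[0]])
    x=P@e; y=P@f; X=[];Y=[]
    for q in np.arange(x.min()+.003,x.max()-.003,.003):
        w=y[abs(x-q)<.0015]; X.append(q);Y.append((w.max()+w.min())/2)
    k1,k0=np.polyfit(X,Y,1); th=np.degrees(a)+np.degrees(np.arctan(k1))
print('theta',th,'len',np.ptp(x),'w',np.ptp(y)); 
tip=x.max(); tail=x.min()
for q in [tail+.018,tip-.08]: print(q, e*q+f*(k1*q+k0))
np.save('th.npy',[th])
t=e*(tail+.018)+f*(k1*(tail+.018)+k0)
plan([t[0],t[1],.0095],th+90)
E
```

```text
[[ 244  163   31   80 1599]]
0.480625634765625 0.1384492431640625 (352.6487731933594, 969.19873046875) 77.54790496826172
[[0.4295037  0.13168067]
 [0.52414364 0.1107825 ]
 [0.5317476  0.14521782]
 [0.43710762 0.16611598]]
theta -12.42159242424147 len 0.09692001562586638 w 0.035274399546740776
0.4091294555948071 [0.45087788 0.14501891]
0.4080494712206735 [0.44982317 0.14525122]
plan [ 0.05  1.02 19.11] yaw -2.38 cur xdir 75.2 tilt [ 1.5e-03  1.0e-04 -1.0e+00]
```

apply_moves(moves=[[[0,0.5,4],-2.4,1],[[0.05,1.0,8],-2.4,1],[[0.05,1.0,12],-2.4,1],[[0.05,1.0,15],-2.4,1],[[0.05,1.0,17],-2.4,1],[[0.05,1.0,18.4],-2.4,1],[[0.05,1.0,19],-2.4,1],[[0.05,1.0,19],-2.4,1],[[0.05,1.0,19],-2.4,1],[[0.05,1.0,19],-2.4,1]])

```text
clock: 4.0
tcp_pos: [0.4504, 0.1458, 0.0104]
orientation: [0.0, 0.779, 0.627, 0.001]
wrist_force: [0.1, 1.2, 0.6]
finger_gap: 0.0855
```

```bash
python3 - <<'E'
from h import *
st(); shot('wrist','w3.png')
E
```

```text
t 4.0 tcp [0.4504 0.1458 0.0104] xdir 77.73 z [ 1.3e-03  1.0e-04 -1.0e+00] gap 0.0855 F [0.09 1.17 0.6 ] T [-0.02   0.096  0.014] j [ 0.143  0.28  -0.529  0.76  -0.     0.357]
```

View pics/w3.png

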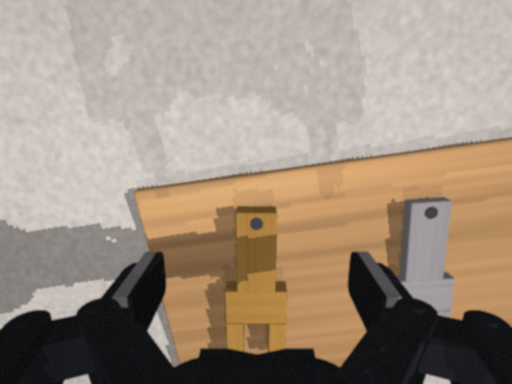

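apply_moves(moves=[[[0,0,0],0,0.5],[[0,0,0],0,0.2],[[0,0,0],0,0.1],[[0,0,0],0,0.1],[[0,0,0],0,0.1],[[0,0,0],0,0.1],[[0,0,0],0,0.1],[[0,0,-0.3],0,0.1],[[0,0,-1],0,0.1],[[0,0,-2],0,0.1]], squeeze=35)

```text
clock: 5.3
tcp_pos: [0.4497, 0.1457, 0.0303]
orientation: [-0.0, 0.779, 0.627, -0.0]
wrist_force: [0.5, -0.6, -0.1]
finger_gap: 0.0082
```

```bash
python3 - <<'E'
from h import *
st(); shot('wrist','w4.png')
E
```

```text
t 5.3 tcp [0.4497 0.1457 0.0303] xdir 77.73 z [-3.e-04 -1.e-04 -1.e+00] gap 0.0082 F [ 0.52 -0.63 -0.11] T [-0.01  -0.029  0.007] j [ 0.143  0.255 -0.504  0.812 -0.     0.358]
```

View pics/w4.png

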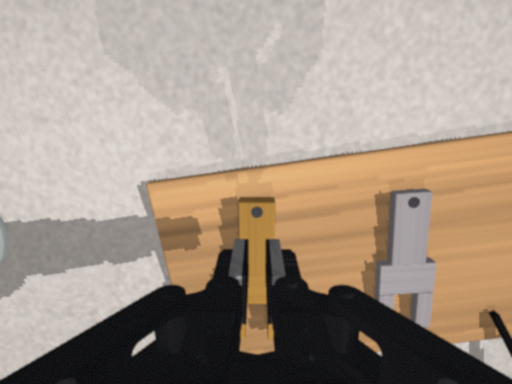

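The gap of 8 mm shows the fingers shut above the gauge. They were probably still closing when I lifted. The gauge looks undisturbed, so I'll reopen part-way, go back down and watch the gap.

apply_moves(moves=[[[0,0,0],0,0.5],[[0,0,0],0,0.5],[[0,0,0],0,0.5],[[0,0,0],0,0.5],[[0,0,0.6],0,0.5],[[0,0,1.2],0,0.5],[[0,0,1.7],0,0.5],[[0,0,2.0],0,0.5],[[0,0,2.0],0,0.5],[[0,0,2.0],0,0.5]], squeeze=35)

```text
clock: 6.6
tcp_pos: [0.4499, 0.1457, 0.0099]
orientation: [0.0, 0.779, 0.627, 0.0]
wrist_force: [-0.6, 0.1, -0.7]
finger_gap: 0.0429
```

```bash
python3 - <<'E'
from h import *
st(); shot('wrist','w5.png')
E
```

```text
t 6.6 tcp [0.4499 0.1457 0.0099] xdir 77.73 z [ 2.e-04 -1.e-04 -1.e+00] gap 0.0429 F [-0.64  0.08 -0.7 ] T [ 0.025 -0.068 -0.019] j [ 0.143  0.28  -0.53   0.76  -0.     0.357]
```

View pics/w5.png

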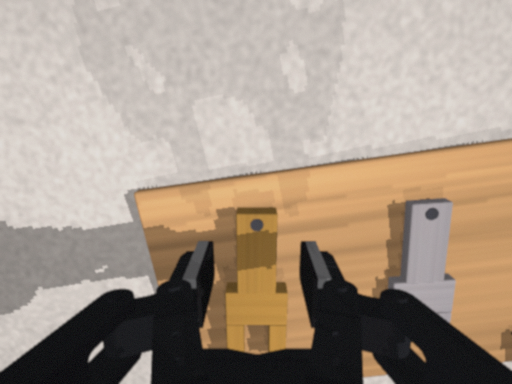

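apply_moves(moves=[[[0,0,0],0,0.2],[[0,0,0],0,0.2],[[0,0,0],0,0.2],[[0,0,0],0,0.2],[[0,0,0],0,0.2],[[0,0,0],0,0.2],[[0,0,0],0,0.2],[[0,0,0],0,0.2],[[0,0,0],0,0.2],[[0,0,0],0,0.2]], squeeze=35)

```text
clock: 7.9
tcp_pos: [0.4498, 0.1457, 0.0098]
orientation: [0.0, 0.779, 0.627, -0.0]
wrist_force: [-0.4, 0.6, -0.2]
finger_gap: 0.017
```

```bash
python3 - <<'E'
from h import *
st(); shot('wrist','w6.png')
E
```

```text
t 7.9 tcp [0.4498 0.1457 0.0098] xdir 77.72 z [ 1.e-04 -1.e-04 -1.e+00] gap 0.017 F [-0.35  0.62 -0.16] T [-0.028  0.026  0.057] j [ 0.143  0.28  -0.53   0.76  -0.     0.358]
```

View pics/w6.png

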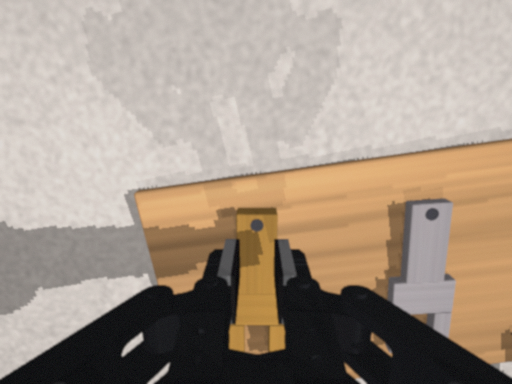

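```bash
python3 - <<'E'
from h import *
s,M=pose(); d=cam('w6.png'); t=s['tcp_pos']
for b in (0,5,10,19,30): print(b,[proj(d,t+M@np.array([x,y,-b/1000])).round(0).tolist() for x in (-.0085,.0085) for y in(-.011,.011)])
p=d['p'][:,:,::-1]
cv2.imwrite('pics/z6.png',cv2.resize(p[195:365,190:330],None,fx=4.2,fy=3.5*1.2,interpolation=cv2.INTER_CUBIC)[:600])
E
```

```text
0 [[242.0, 218.0], [243.0, 253.0], [272.0, 218.0], [272.0, 253.0]]
5 [[242.0, 221.0], [242.0, 257.0], [273.0, 221.0], [272.0, 257.0]]
10 [[241.0, 225.0], [242.0, 261.0], [273.0, 225.0], [272.0, 262.0]]
19 [[240.0, 231.0], [241.0, 270.0], [274.0, 231.0], [273.0, 270.0]]
30 [[239.0, 241.0], [240.0, 281.0], [275.0, 241.0], [274.0, 281.0]]
```

View pics/z6.png

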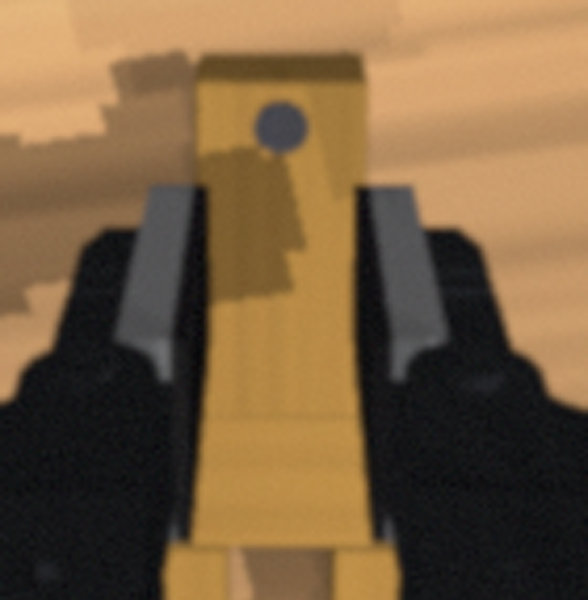

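The pads shut to 17 mm without meeting the 22 mm tail. By projection their lower edges are some 25 mm behind the TCP at this opening, so they're above the gauge. I'll open to 0.4 and go lower.

apply_moves(moves=[[[0,0,0],0,0.4],[[0,0,0],0,0.4],[[0,0,0],0,0.4],[[0,0,0],0,0.4],[[0,0,0.2],0,0.4],[[0,0,0.4],0,0.4],[[0,0,0.6],0,0.4],[[0,0,0.7],0,0.4],[[0,0,0.7],0,0.4],[[0,0,0.7],0,0.4]], squeeze=35)

```text
clock: 9.2
tcp_pos: [0.4498, 0.1457, 0.0028]
orientation: [0.0, 0.779, 0.627, 0.0]
wrist_force: [-0.4, -0.2, 0.6]
finger_gap: 0.0344
```

```bash
python3 - <<'E'
from h import *
st(); shot('wrist','w7.png');shot('scene','s7.png')
p=cam('w7.png')['p'][:,:,::-1]
cv2.imwrite('pics/z7.png',cv2.resize(p[195:365,190:330],None,fx=3.5,fy=3.5,interpolation=cv2.INTER_CUBIC)[:600])
p=cam('s7.png')['p'][:,:,::-1]
cv2.imwrite('pics/zs7.png',cv2.resize(p[160:270,250:400],None,fx=5,fy=5,interpolation=cv2.INTER_CUBIC))
E
```

```text
t 9.2 tcp [0.4498 0.1457 0.0028] xdir 77.73 z [ 1.e-04 -1.e-04 -1.e+00] gap 0.0344 F [-0.41 -0.17  0.58] T [ 0.012 -0.028 -0.063] j [ 0.143  0.29  -0.539  0.742 -0.     0.357]
```

View pics/z7.png

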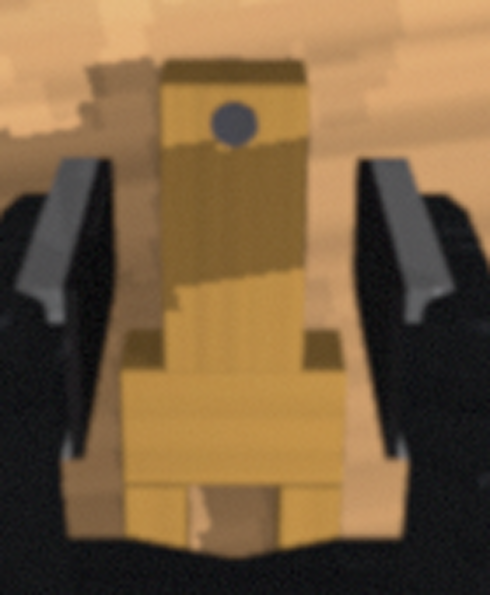

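View pics/zs7.png

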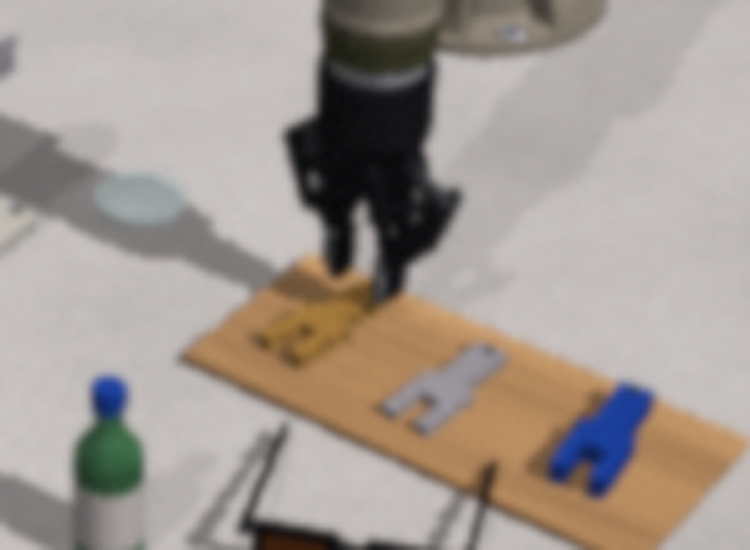

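```bash
python3 - <<'E'
from h import *
s,M=pose(); d=cam('s7.png'); t=s['tcp_pos']
for b in (0,8,16,24): print(b,[((proj(d,t+M@np.array([x,y,-b/1000]))-[250,160])*5).round(0).tolist() for x in (-.0245,-.0172,.0172,.0245) for y in(.011,)])
# check: gauge tip points predicted
th=np.radians(-12.4);e=np.array([np.cos(th),np.sin(th),0]);f=np.array([-e[1],e[0],0])
T=np.array([.4503,.1451,.02])
print([((proj(d,T+e*a+f*b)-[250,160])*5).round(0).tolist() for a,b in((.08,.018),(.08,-.018),(-.018,.011),(-.018,-.011))])
E
```

```text
0 [[320.0, 302.0], [329.0, 307.0], [367.0, 329.0], [376.0, 334.0]]
8 [[321.0, 292.0], [329.0, 297.0], [368.0, 319.0], [376.0, 324.0]]
16 [[321.0, 283.0], [330.0, 287.0], [369.0, 309.0], [377.0, 314.0]]
24 [[322.0, 273.0], [330.0, 278.0], [369.0, 299.0], [378.0, 304.0]]
[[298.0, 352.0], [257.0, 328.0], [389.0, 286.0], [364.0, 272.0]]
```

Both the scene and wrist views put the fingertips about 24 mm behind the TCP at this opening, at z≈0.027. I'll lower another 13 mm, then check the force.

apply_moves(moves=[[[0,0,0.3],0,0.4],[[0,0,0.6],0,0.4],[[0,0,0.8],0,0.4],[[0,0,1.0],0,0.4],[[0,0,1.1],0,0.4],[[0,0,1.2],0,0.4],[[0,0,1.3],0,0.4],[[0,0,1.3],0,0.4],[[0,0,1.3],0,0.4],[[0,0,1.3],0,0.4]], squeeze=35)

```text
clock: 10.55
tcp_pos: [0.4498, 0.1457, -0.0102]
orientation: [0.0, 0.779, 0.627, 0.0]
wrist_force: [-0.3, 0.0, 0.2]
finger_gap: 0.0342
```

```bash
python3 - <<'E'
from h import *
st(); shot('wrist','w8.png');shot('scene','s8.png')
p=cam('w8.png')['p'][:,:,::-1]
a=cv2.resize(p[195:365,190:330],None,fx=3.5,fy=3.5,interpolation=cv2.INTER_CUBIC)[:500]
p=cam('s8.png')['p'][:,:,::-1]
b=cv2.resize(p[180:280,290:350],None,fx=5,fy=5,interpolation=cv2.INTER_CUBIC)
cv2.imwrite('pics/z8.png',np.hstack([a,b]))
E
```

```text
t 10.55 tcp [ 0.4498  0.1457 -0.0102] xdir 77.73 z [ 2.e-04 -1.e-04 -1.e+00] gap 0.0342 F [-0.3   0.01  0.23] T [ 0.017 -0.026  0.007] j [ 0.143  0.307 -0.553  0.71  -0.     0.357]
```

View pics/z8.png

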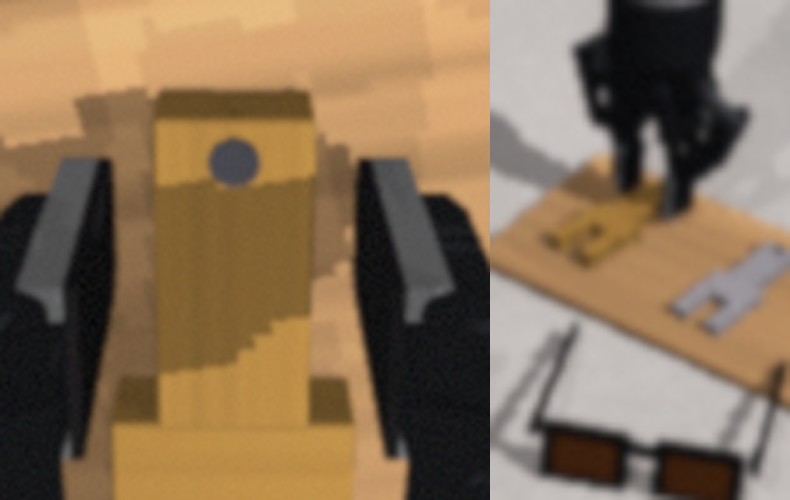

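No contact at TCP z=-0.010, which confirms the tips sit well behind the stated TCP. The pads now flank the tail, so I'll close.

apply_moves(moves=[[[0,0,0],0,0.15],[[0,0,0],0,0.15],[[0,0,0],0,0.15],[[0,0,0],0,0.15],[[0,0,0],0,0.15],[[0,0,0],0,0.15],[[0,0,0],0,0.15],[[0,0,0],0,0.15],[[0,0,0],0,0.15],[[0,0,0],0,0.15]], squeeze=35)

```text
clock: 11.9
tcp_pos: [0.4499, 0.1457, -0.0101]
orientation: [0.0, 0.779, 0.627, 0.0]
wrist_force: [-1.4, -1.4, 5.4]
finger_gap: 0.0209
```

```bash
python3 - <<'E'
from h import *
st()
E
```

```text
t 11.9 tcp [ 0.4499  0.1457 -0.0101] xdir 77.72 z [ 2.e-04 -1.e-04 -1.e+00] gap 0.0209 F [-1.37 -1.41  5.36] T [-0.137  0.27   0.005] j [ 0.143  0.307 -0.553  0.71  -0.     0.358]
```

apply_moves(moves=[[[0,0,-0.3],0,0.15],[[0,0,-1],0,0.15],[[0,0,-2.5],0,0.15],[[0,0,-5],0,0.15],[[0,0,-9],0,0.15],[[0,0,-13],0,0.15],[[0,0,-17],0,0.15],[[0,0,-20],0,0.15],[[0,0,-22],0,0.15],[[0,0,-22],0,0.15]])

```text
clock: 13.15
tcp_pos: [0.4507, 0.1459, 0.2113]
orientation: [0.001, 0.779, 0.628, 0.001]
wrist_force: [-0.3, -0.1, -2.5]
finger_gap: 0.021
```

```bash
python3 - <<'E'
from h import *
st(); shot('wrist','w9.png');shot('scene','s9.png');shot('top','t9.png')
p=cam('w9.png')['p'][:,:,::-1]
a=cv2.resize(p[175:384,180:330],None,fx=2.8,fy=2.8,interpolation=cv2.INTER_CUBIC)
p=cam('s9.png')['p'][:,:,::-1]
b=cv2.resize(p[80:240,290:350],None,fx=5,fy=5,interpolation=cv2.INTER_CUBIC)[:a.shape[0]]
cv2.imwrite('pics/z9.png',np.hstack([a,b]))
plan([.42,-.134,.17],90)
E
```

```text
t 13.15 tcp [0.4507 0.1459 0.2113] xdir 77.73 z [ 3.2e-03  5.0e-04 -1.0e+00] gap 0.021 F [-0.3  -0.05 -2.47] T [ 0.028  0.082 -0.027] j [ 0.143  0.114 -0.201  1.253  0.     0.357]
plan [-27.94   3.12   3.88] yaw -12.27 cur xdir 77.73 tilt [-1.9e-03 -3.0e-04 -1.0e+00]
```

View pics/z9.png

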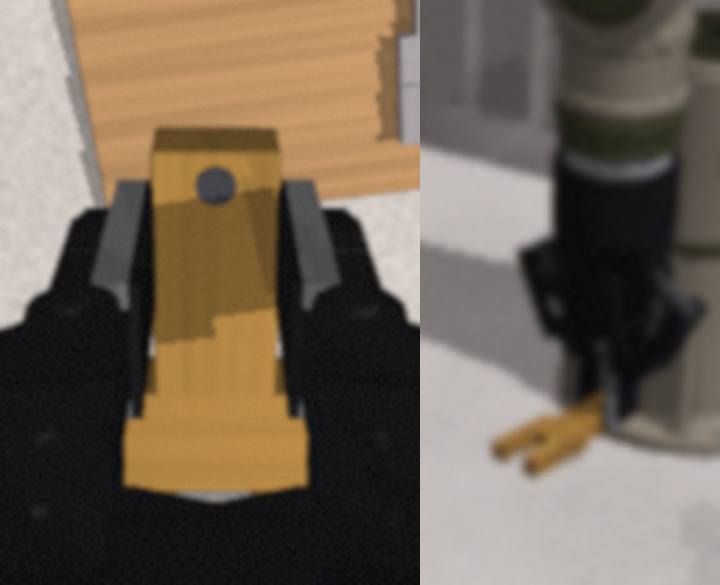

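The gauge is held level. w1 already has a good view of the lug, so I'll measure that.

```bash
python3 - <<'E'
from h import *
p=cam('w1.png')['p'][:,:,::-1]
cv2.imwrite('pics/z1.png',cv2.resize(p[135:255,330:470],None,fx=5,fy=5,interpolation=cv2.INTER_CUBIC))
E
```

```text
(no output)
```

View pics/z1.png

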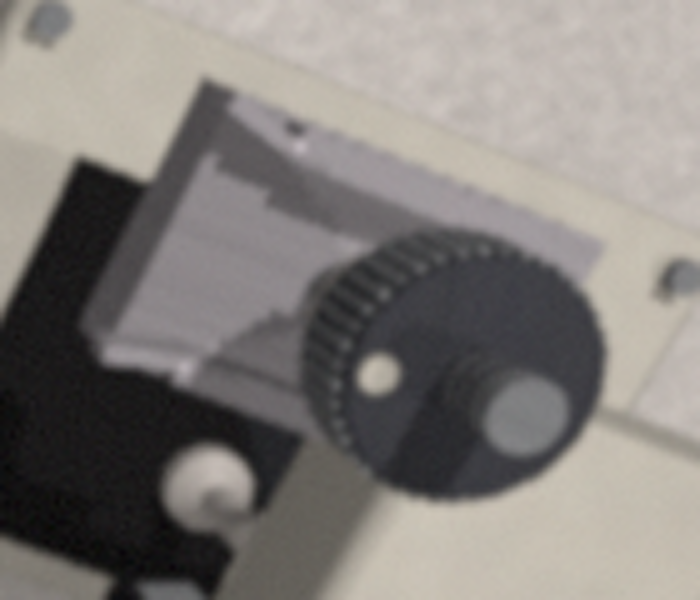

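```bash
python3 - <<'E'
from h import *
d=cam('w1.png')
def P(u,v,z): return onz(d,330+u/5,135+v/5,z)
print('rod',P(525,415,.215))
def L(a,b,z,n):
    A,B=P(*a,z),P(*b,z); print(n,A.round(4),B.round(4),'len',np.linalg.norm(B-A).round(4),'ang',np.degrees(np.arctan2(*(B-A)[1::-1])).round(2))
L((238,92),(605,240),.158,'left outer top')
L((140,5),(695,222),.015,'base edge?')
L((220,155),(100,352),.150,'front floor edge')
L((100,352),(300,437),.158,'right outer')
# collar top circle by color
p=d['p']; g=cv2.cvtColor(p,cv2.COLOR_RGB2GRAY)
t=cam('t9.png'); q=t['p'][:,:,::-1]; cv2.imwrite('pics/zt9.png',cv2.resize(q[185:245,275:325],None,fx=10,fy=10,interpolation=cv2.INTER_CUBIC))
E
```

```text
rod [ 0.52852953 -0.13329093  0.215     ]
left outer top [ 0.4904 -0.1054  0.158 ] [ 0.5652 -0.1071  0.158 ] len 0.0748 ang -1.24
base edge? [ 0.5157 -0.0966  0.015 ] [ 0.6845 -0.0981  0.015 ] len 0.1688 ang -0.51
front floor edge [ 0.4959 -0.1172  0.15  ] [ 0.4913 -0.1597  0.15  ] len 0.0426 ang -96.16
right outer [ 0.488 -0.158  0.158] [ 0.5307 -0.1605  0.158 ] len 0.0428 ang -3.42
```

View pics/zt9.png

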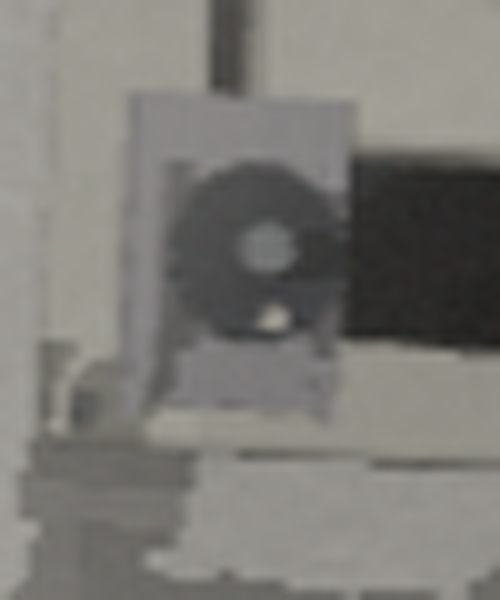

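```bash
python3 - <<'E'
from h import *
plan([.389,-.130,.19],88.5)
E
```

```text
plan [-28.21   0.     1.88] yaw -10.77 cur xdir 77.73 tilt [-1.9e-03 -3.0e-04 -1.0e+00]
```

apply_moves(moves=[[[-3,-0.5,0],-2,0.15],[[-7,-0.5,0],-4,0.15],[[-12,-0.5,0],-6,0.15],[[-17,-0.3,0],-8,0.15],[[-21,-0.1,0],-10,0.15],[[-25,0,0.5],-10.8,0.15],[[-28.2,0,1],-10.8,0.15],[[-28.2,0,1.9],-10.8,0.15],[[-28.2,0,1.9],-10.8,0.15],[[-28.2,0,1.9],-10.8,0.15]])

```text
clock: 14.55
tcp_pos: [0.3897, -0.1289, 0.1905]
orientation: [-0.0, 0.716, 0.698, -0.0]
wrist_force: [0.7, -0.1, -1.5]
finger_gap: 0.0211
```

```bash
python3 - <<'E'
from h import *
st(); shot('wrist','w10.png');shot('scene','s10.png');shot('top','t10.png')
p=cam('t10.png')['p'][:,:,::-1]
a=cv2.resize(p[185:275,255:340],None,fx=6,fy=6,interpolation=cv2.INTER_CUBIC)
cv2.imwrite('pics/z10.png',a)
p=cam('s10.png')['p'][:,:,::-1]
cv2.imwrite('pics/zs10.png',cv2.resize(p[90:220,180:330],None,fx=5,fy=4.6,interpolation=cv2.INTER_CUBIC))
E
```

```text
t 14.55 tcp [ 0.3897 -0.1289  0.1905] xdir 88.6 z [-7.e-04  6.e-04 -1.e+00] gap 0.0211 F [ 0.7  -0.05 -1.48] T [ 0.005  0.045 -0.031] j [-0.516  0.003 -0.371  1.197  0.    -0.491]
```

View pics/z10.png

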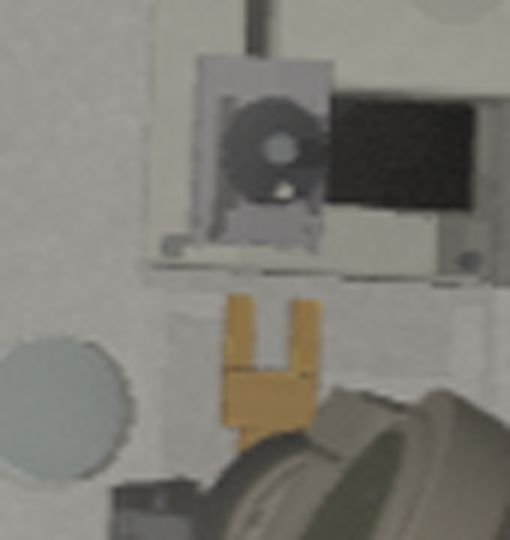

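View pics/zs10.png

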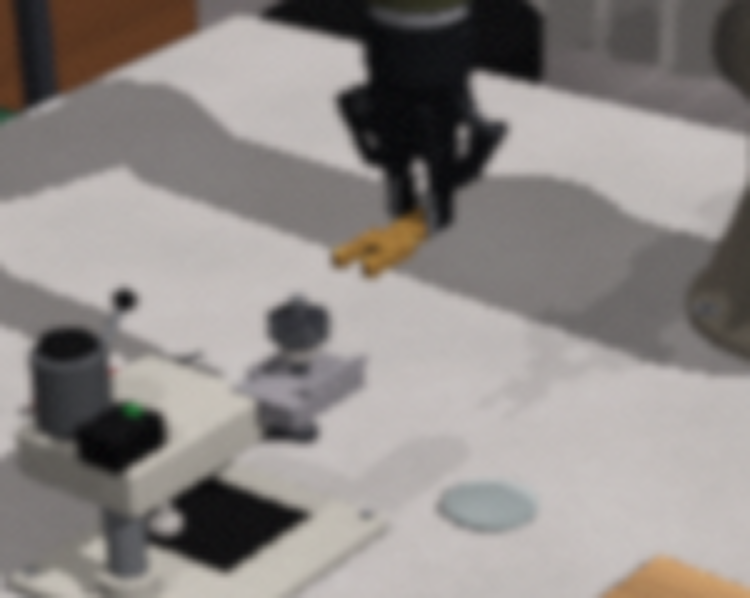

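View pics/w10.png

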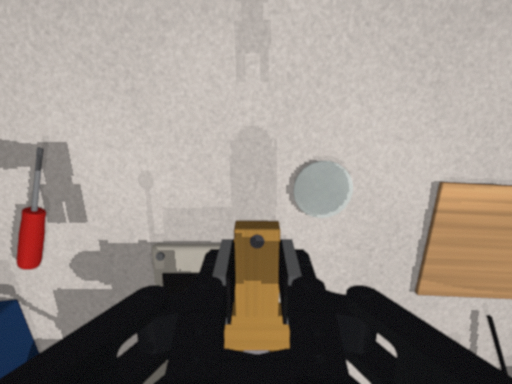

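```bash
cat > brass.py <<'E'
from h import *
def axis(fn,z,box,th0=-1.5,lo=(12,90,70)):
    d=cam(fn); hsv=cv2.cvtColor(cv2.resize(d['p'],None,fx=4,fy=4,interpolation=cv2.INTER_CUBIC),cv2.COLOR_RGB2HSV)
    m=cv2.inRange(hsv,lo,(25,255,255)); M=np.zeros_like(m); x0,x1,y0,y1=[4*k for k in box]; M[y0:y1,x0:x1]=m[y0:y1,x0:x1]
    n,l,s,c=cv2.connectedComponentsWithStats(M); k=1+np.argmax(s[1:,4]); v,u=np.nonzero(l==k)
    P=np.array([onz(d,(a+.5)/4-.5,(b+.5)/4-.5,z)[:2] for a,b in zip(u,v)])
    th=th0
    for it in range(3):
        a=np.radians(th); e=np.array([np.cos(a),np.sin(a)]); f=np.array([-e[1],e[0]]); x=P@e; y=P@f; X=[];Y=[];W=[]
        for q in np.arange(x.max()-.045,x.max()-.003,.002):
            w=y[abs(x-q)<.001]; X.append(q);Y.append((w.max()+w.min())/2);W.append(np.ptp(w))
        k1,k0=np.polyfit(X,Y,1); th=np.degrees(a+np.arctan(k1))
    tip=e*x.max()+f*(k1*x.max()+k0)
    print('theta',round(th,2),'width',np.round(np.median(W),4),'tip',tip.round(4)); return th,tip
E
python3 - <<'E'
from brass import *
s,M=pose(); t=s['tcp_pos']
th,tip=axis('t10.png',t[2]+.030,(285,312,230,262))
pt=t+M@np.array([0,.08,0]); print('expected tip',pt.round(4),'heading',np.degrees(np.arctan2(M[1,1],M[0,1])))
d=cam('t10.png')
# rod centre: bright blob on collar
g=cv2.cvtColor(d['p'],cv2.COLOR_RGB2GRAY); g4=cv2.resize(g,None,fx=4,fy=4,interpolation=cv2.INTER_CUBIC)
c=g4[4*200:4*220,4*292:4*312]
for T in (95,105,115):
    n,l,ss,cc=cv2.connectedComponentsWithStats((c>T).astype(np.uint8)); print(T,[(ss[i,4],(292+(cc[i]+.5)/4-.5*np.array([1,1])+[0,-92]).round(2).tolist()) for i in range(1,n) if 60<ss[i,4]<1500])
u=255+281/6-.42;v=185+148/6-.42; print(u,v,onz(d,u,v,.215))
for a in [(197,57),(333,62),(191,236),(321,250)]: print(onz(d,255+a[0]/6-.42,185+a[1]/6-.42,.158).round(4))
E
```

```text
theta -1.72 width 0.0341 tip [ 0.4716 -0.1327]
expected tip [ 0.4701 -0.1311  0.191 ] heading -1.3839426991574872
95 [(np.int32(877), [300.37, 201.33]), (np.int32(284), [301.2, 209.34]), (np.int32(106), [301.92, 216.37]), (np.int32(238), [299.1, 218.85])]
105 [(np.int32(677), [301.32, 200.96]), (np.int32(201), [301.24, 209.39]), (np.int32(83), [301.92, 216.42]), (np.int32(150), [299.46, 219.04])]
115 [(np.int32(546), [301.91, 200.74]), (np.int32(64), [302.0, 216.46])]
301.4133333333333 209.24666666666667 [ 0.5299501  -0.13535858  0.215     ]
[ 0.5698 -0.1073  0.158 ]
[ 0.5694 -0.1635  0.158 ]
[ 0.4962 -0.1063  0.158 ]
[ 0.492  -0.1597  0.158 ]
```

Corrected for its bias, the top view puts the rod at (0.5284,-0.1336), which agrees with the wrist view at (0.5285,-0.1333). I'll lower in front of the mouth.

apply_moves(moves=[[[-0.1,0,1],0,0.15],[[-0.1,0,2.5],0,0.15],[[-0.1,0,4],0,0.15],[[-0.1,0,5],0,0.15],[[-0.1,0,5.6],0,0.15],[[-0.1,0.4,5.6],0,0.15],[[-0.1,0.8,5.6],0,0.15],[[-0.1,1.2,5.6],0,0.15],[[-0.1,1.2,5.6],0,0.15],[[-0.1,1.2,5.6],0,0.15]])

```text
clock: 15.95
tcp_pos: [0.4018, -0.1311, 0.1349]
orientation: [0.0, 0.716, 0.698, -0.0]
wrist_force: [0.1, 1.0, -2.3]
finger_gap: 0.0209
```

```bash
cat > look.py <<'E'
from brass import *
import sys
n=sys.argv[1]
st(); shot('scene',f's{n}.png');shot('top',f't{n}.png')
p=cam(f't{n}.png')['p'][:,:,::-1]
a=cv2.resize(p[190:255,275:325],None,fx=8,fy=8,interpolation=cv2.INTER_CUBIC)
p=cam(f's{n}.png')['p'][:,:,::-1]
b=cv2.resize(p[135:200,220:270],None,fx=8,fy=8,interpolation=cv2.INTER_CUBIC)
cv2.imwrite(f'pics/z{n}.png',np.hstack([a,b]))
E
python3 look.py 11
```

```text
t 15.95 tcp [ 0.4018 -0.1311  0.1349] xdir 88.53 z [ 0.e+00 -1.e-04 -1.e+00] gap 0.0209 F [ 0.1   0.97 -2.26] T [-0.001  0.003 -0.012] j [-0.506  0.06  -0.454  1.057 -0.    -0.48 ]
```

View pics/z11.png

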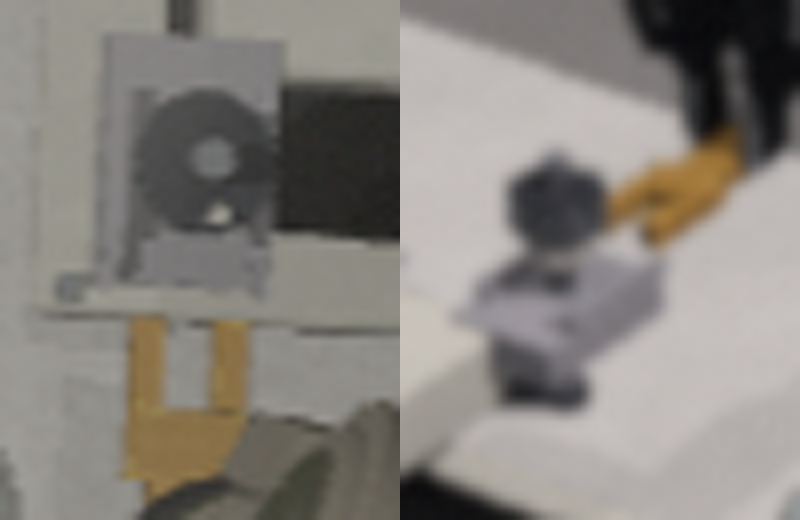

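```bash
python3 - <<'E'
from brass import *
s,M=pose(); t=s['tcp_pos']
th,tip=axis('t11.png',t[2]+.030,(288,308,225,252))
print('expected tip',(t+M@np.array([0,.08,0])).round(4))
d=cam('t11.png')
g=cv2.cvtColor(d['p'],cv2.COLOR_RGB2GRAY).astype(int)
# row profiles across the lug
for v in (197,199,201,218,220,222): print(v,g[v,283:316].tolist())
E
```

```text
theta -4.34 width 0.0344 tip [ 0.484  -0.1356]
expected tip [ 0.4817 -0.1332  0.1348]
197 [150, 151, 151, 151, 141, 124, 131, 131, 132, 131, 132, 133, 131, 131, 132, 131, 131, 131, 129, 128, 128, 128, 128, 128, 128, 127, 125, 133, 153, 153, 154, 153, 154]
199 [150, 150, 152, 148, 135, 124, 131, 132, 133, 131, 131, 132, 131, 131, 131, 130, 131, 131, 130, 128, 130, 129, 128, 129, 128, 126, 123, 117, 130, 133, 132, 134, 136]
201 [152, 151, 151, 146, 133, 124, 132, 130, 119, 106, 106, 115, 131, 132, 124, 107, 93, 90, 94, 95, 109, 123, 129, 127, 124, 129, 112, 59, 60, 63, 60, 63, 66]
218 [150, 150, 151, 140, 120, 126, 127, 114, 91, 92, 91, 98, 103, 88, 72, 60, 64, 66, 64, 71, 80, 90, 95, 83, 89, 86, 60, 42, 39, 40, 45, 41, 42]
220 [149, 148, 146, 133, 120, 124, 126, 107, 90, 104, 122, 121, 121, 120, 119, 120, 121, 119, 120, 118, 121, 120, 117, 103, 90, 108, 134, 140, 140, 141, 141, 141, 140]
222 [149, 148, 146, 131, 114, 121, 120, 97, 90, 105, 122, 121, 121, 120, 119, 120, 120, 118, 119, 118, 118, 120, 115, 116, 117, 117, 136, 141, 141, 141, 140, 141, 139]
```

```bash
python3 - <<'E'
from h import *
d=cam('t11.png')
for u,v in ((297.3,222),(298.7,197)): print(onz(d,u,v,.158)-[.0015,-.0016,0])
print(onz(d,301.3,209.4,.215)-[.0015,-.0016,0])
E
```

```text
[ 0.50010958 -0.13138146  0.158     ]
[ 0.56186307 -0.13374763  0.158     ]
[ 0.52808506 -0.13350028  0.215     ]
```

apply_moves(moves=[[[0.12,0,0],0.3,0.15],[[0.12,0.4,0],0.3,0.15],[[0.12,0.8,0],0.3,0.15],[[0.12,1.2,0],0.3,0.15],[[0.12,1.6,0],0.3,0.15],[[0.12,2.0,0],0.3,0.15],[[0.12,2.4,0],0.3,0.15],[[0.12,2.8,0],0.3,0.15],[[0.12,3.2,0],0.3,0.15],[[0.12,3.2,0],0.3,0.15]], squeeze=30)

```text
clock: 17.3
tcp_pos: [0.4341, -0.1308, 0.1348]
orientation: [0.0, 0.718, 0.696, -0.0]
wrist_force: [0.7, -0.3, -2.2]
finger_gap: 0.0206
```

```bash
python3 look.py 12
```

```text
t 17.3 tcp [ 0.4341 -0.1308  0.1348] xdir 88.23 z [ 1.e-04 -1.e-04 -1.e+00] gap 0.0206 F [ 0.75 -0.29 -2.22] T [-0.025  0.047 -0.062] j [-0.47   0.118 -0.388  1.064 -0.    -0.439]
```

View pics/z12.png

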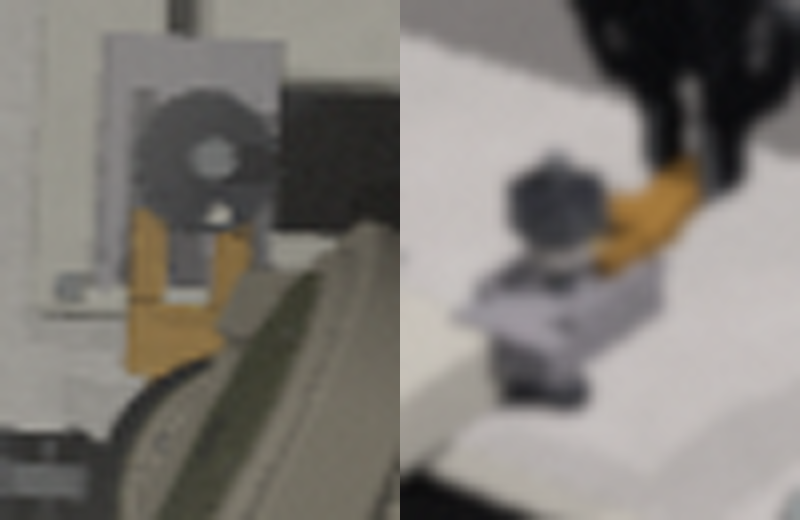

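apply_moves(moves=[[[0,0,0.1],0,0.15],[[0,0.2,0.15],0,0.15],[[0,0.5,0.15],0,0.15],[[0,0.8,0.15],0,0.15],[[0,1.1,0.15],0,0.15],[[0,1.4,0.15],0,0.15],[[0,1.7,0.15],0,0.15],[[0,2.0,0.15],0,0.15],[[0,2.2,0.15],0,0.15],[[0,2.2,0.15],0,0.15]])

```text
clock: 18.65
tcp_pos: [0.4559, -0.1315, 0.1333]
orientation: [0.0, 0.718, 0.696, -0.0]
wrist_force: [0.7, -0.3, -1.7]
finger_gap: 0.0205
```

```bash
python3 look.py 13
```

```text
t 18.65 tcp [ 0.4559 -0.1315  0.1333] xdir 88.23 z [-0.e+00 -2.e-04 -1.e+00] gap 0.0205 F [ 0.72 -0.33 -1.74] T [ 0.002  0.027 -0.037] j [-0.45   0.159 -0.344  1.068 -0.    -0.419]
```

View pics/z13.png

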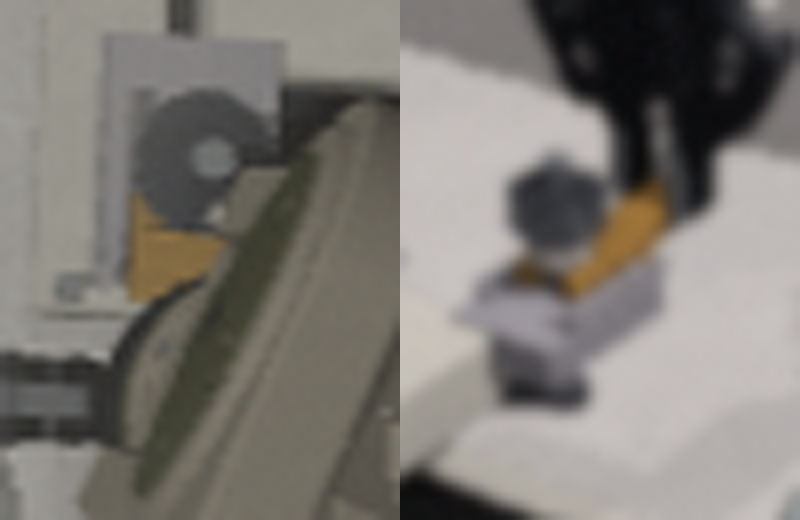

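The prongs straddle the rod with no side force. I'll bring it most of the remaining 15 mm and ease it down onto the floor.

apply_moves(moves=[[[0,0.2,0],0,0.15],[[0,0.4,0],0,0.15],[[0,0.6,0],0,0.15],[[0,0.8,0],0,0.15],[[0,1.0,0],0,0.15],[[0,1.1,0],0,0.15],[[0,1.2,0],0,0.15],[[0,1.3,0.05],0,0.15],[[0,1.3,0.1],0,0.15],[[0,1.3,0.1],0,0.15]], squeeze=25)

```text
clock: 20.0
tcp_pos: [0.4689, -0.1319, 0.1323]
orientation: [0.0, 0.718, 0.696, 0.0]
wrist_force: [0.8, 0.5, -1.8]
finger_gap: 0.0212
```

```bash
python3 look.py 14
```

```text
t 20.0 tcp [ 0.4689 -0.1319  0.1323] xdir 88.23 z [ 2.e-04 -1.e-04 -1.e+00] gap 0.0212 F [ 0.78  0.47 -1.78] T [-0.014 -0.052 -0.029] j [-0.439  0.183 -0.317  1.071 -0.    -0.408]
```

apply_moves(moves=[[[0,0.05,0],0,0.15],[[0,0.1,0],0,0.15],[[0,0.15,0],0,0.15],[[0,0.2,0],0,0.15],[[0,0.25,0],0,0.15],[[0,0.25,0],0,0.15],[[0,0.25,0],0,0.15],[[0,0.25,0.05],0,0.15],[[0,0.25,0.1],0,0.15],[[0,0.25,0.1],0,0.15]])

```text
clock: 21.35
tcp_pos: [0.4697, -0.1318, 0.1318]
orientation: [-0.001, 0.718, 0.696, -0.001]
wrist_force: [-8.7, 0.7, 7.0]
finger_gap: 0.0206
```

```bash
python3 look.py 15
```

```text
t 21.35 tcp [ 0.4697 -0.1318  0.1318] xdir 88.21 z [-2.6e-03 -3.0e-04 -1.0e+00] gap 0.0206 F [-8.69  0.72  6.96] T [ 0.004  1.593 -0.032] j [-4.370e-01  1.870e-01 -3.140e-01  1.073e+00 -1.000e-03 -4.060e-01]
```

View pics/z15.png

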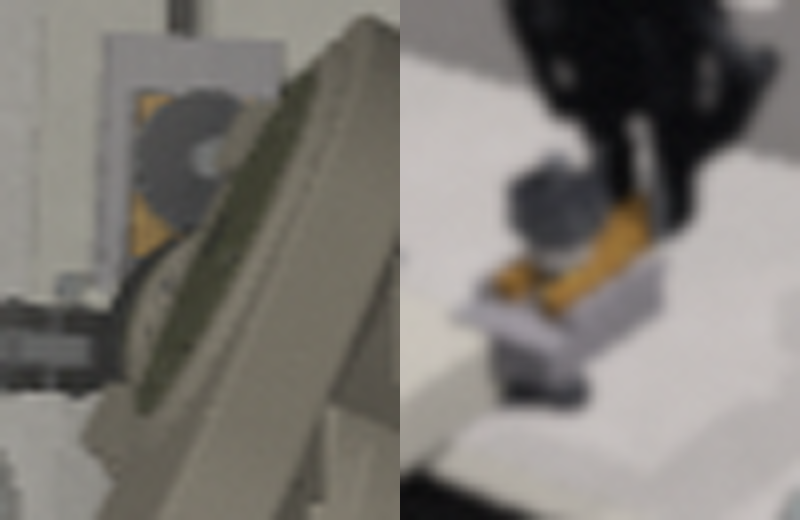

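The gauge met the rod (−8.7 N in x) and the floor (+7 N up) at the expected x≈0.470. The prong tips show beyond the collar in the top view, so it's home. I'll relax the push, open and back off.

apply_moves(moves=[[[0,-0.08,-0.05],0,0.15],[[0,-0.1,-0.07],0,0.15],[[0,-0.1,-0.07],0,0.6],[[0,-0.1,-0.07],0,0.6],[[0,-0.1,-0.07],0,0.6],[[0,-0.1,-0.07],0,0.6],[[0,-0.1,-0.07],0,0.6],[[0,-0.1,-0.07],0,0.6],[[0,-0.1,-0.07],0,0.6],[[0,-0.1,-0.07],0,0.6]])

```text
clock: 22.7
tcp_pos: [0.4703, -0.1319, 0.132]
orientation: [0.0, 0.718, 0.696, -0.0]
wrist_force: [0.3, 0.2, -0.8]
finger_gap: 0.0516
```

```bash
python3 - <<'E'
from h import *
st(); shot('wrist','w16.png')
E
```

```text
t 22.7 tcp [ 0.4703 -0.1319  0.132 ] xdir 88.23 z [ 1.e-04 -1.e-04 -1.e+00] gap 0.0516 F [ 0.27  0.16 -0.8 ] T [-0.012 -0.029 -0.006] j [-0.438  0.186 -0.314  1.071 -0.    -0.407]
```

View pics/w16.png

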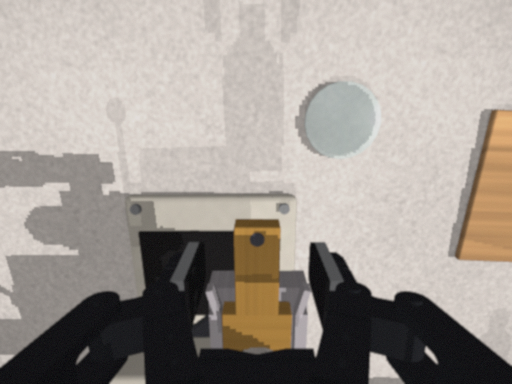

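```bash
python3 - <<'E'
from h import *
d=cam('w1.png')
for z in (.15,.19,.195,.2,.205,.21,.215):
    P=np.array([.5285,-.1334,z]); c=proj(d,P)
    a=np.linspace(0,2*np.pi,73); q=np.array([proj(d,P+.021*np.array([np.cos(t),np.sin(t),0])) for t in a])
    print(z,((c-[330,135])*5).round(0),'xmax',((q[:,0].max()-330)*5).round(0),'ymax',((q[:,1].max()-135)*5).round(0))
d=cam('s15.png')
for z in (.19,.195,.2,.205,.21,.215):
    P=np.array([.5285,-.1334,z]); print(z,((proj(d,P)-[220,135])*8).round(1), [((proj(d,P+o)-[220,135])*8).round(0).tolist() for o in (.021*np.array([-.57,.82,0]),-.021*np.array([-.57,.82,0]))])
plan([.4703,-.1319,.21],88)
E
```

```text
0.15 [338. 292.] xmax 450.0 ymax 396.0
0.19 [442. 361.] xmax 572.0 ymax 479.0
0.195 [457. 371.] xmax 589.0 ymax 491.0
0.2 [473. 382.] xmax 608.0 ymax 503.0
0.205 [490. 392.] xmax 627.0 ymax 516.0
0.21 [507. 404.] xmax 647.0 ymax 530.0
0.215 [524. 416.] xmax 668.0 ymax 544.0
0.19 [151.5 204.1] [[202.0, 203.0], [101.0, 205.0]]
0.195 [151.  193.5] [[202.0, 193.0], [100.0, 194.0]]
0.2 [150.6 182.9] [[201.0, 182.0], [100.0, 184.0]]
0.205 [150.1 172.3] [[201.0, 172.0], [99.0, 173.0]]
0.21 [149.7 161.6] [[201.0, 161.0], [99.0, 162.0]]
0.215 [149.2 150.9] [[200.0, 150.0], [98.0, 152.0]]
plan [ 0.   0.  -7.8] yaw 0.23 cur xdir 88.23 tilt [ 1.e-04 -1.e-04 -1.e+00]
```

The tail is released and lies in the channel. The collar top measures z≈0.199, so the grip centre is at about 0.190. I'll lift, turn back to leave room for the clockwise spin, and go over the collar.

apply_moves(moves=[[[0,0,-2],0,0.8],[[0,0,-5],0,0.8],[[0,0,-9],-10,0.8],[[0,1.5,-9],-20,0.8],[[0,3,-9],-30,0.8],[[0,4.5,-9],-40,0.8],[[0,5.8,-9],-50,0.8],[[0.03,5.8,-9],-60,0.8],[[0.03,5.8,-9],-70,0.8],[[0.03,5.8,-9],-80,0.8]])

```text
clock: 24.0
tcp_pos: [0.5283, -0.1334, 0.2218]
orientation: [-0.0, 0.1, 0.995, -0.0]
wrist_force: [-0.4, 0.9, -0.0]
finger_gap: 0.0685
```

```bash
python3 - <<'E'
from h import *
st(); shot('wrist','w17.png'); shot('scene','s17.png')
plan([.5285,-.1334,.160],182)
E
```

```text
t 24.0 tcp [ 0.5283 -0.1334  0.2218] xdir 168.56 z [-3.e-04 -0.e+00 -1.e+00] gap 0.0685 F [-0.37  0.86 -0.04] T [-0.009 -0.019  0.03 ] j [-0.395  0.251 -0.006  1.314 -0.    -1.766]
plan [-0.03  0.    6.19] yaw -13.75 cur xdir 168.25 tilt [-2.e-04 -0.e+00 -1.e+00]
```

View pics/w17.png

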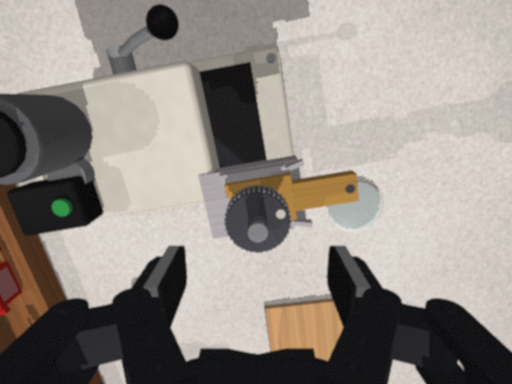

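The gauge lies in place under the collar. The rod top is at (258,232), the collar's white dot at (281,214), and the fingers straddle u≈256.5.

```bash
python3 - <<'E'
from h import *
d=cam('w17.png'); print(onz(d,258,232.5,.215),onz(d,258,218,.199))
E
```

```text
[ 0.52761439 -0.13298231  0.215     ] [ 0.52692113 -0.13601243  0.199     ]
```

apply_moves(moves=[[[0,0,0.5],-10,0.8],[[0,0,1.5],-13.7,0.8],[[0,0,3],-13.7,0.8],[[0,0,4.5],-13.7,0.8],[[0,0,5.5],-13.7,0.8],[[0,0,6.3],-13.7,0.8],[[0,0,6.3],-13.7,0.8],[[0,0,6.3],-13.7,0.4],[[0,0,6.3],-13.7,0.4],[[0,0,6.3],-13.7,0.4]], squeeze=20)

```text
clock: 25.35
tcp_pos: [0.5281, -0.1336, 0.1598]
orientation: [0.0, -0.017, 1.0, -0.0]
wrist_force: [-3.5, -0.9, 4.3]
finger_gap: 0.0409
```

```bash
python3 - <<'E'
from h import *
st(); shot('wrist','w18.png'); shot('scene','s18.png')
p=cam('w18.png')['p'][:,:,::-1]
a=cv2.resize(p[165:325,170:340],None,fx=3,fy=3,interpolation=cv2.INTER_CUBIC)
p=cam('s18.png')['p'][:,:,::-1]
b=cv2.resize(p[120:180,215:265],None,fx=8,fy=8,interpolation=cv2.INTER_CUBIC)[:480,:280]
cv2.imwrite('pics/z18.png',np.hstack([a,b]))
E
```

```text
t 25.35 tcp [ 0.5281 -0.1336  0.1598] xdir -178.09 z [ 3.e-04 -8.e-04 -1.e+00] gap 0.0409 F [-3.47 -0.92  4.3 ] T [-0.024  0.666 -0.003] j [-3.950e-01  2.740e-01 -1.290e-01  1.167e+00 -1.000e-03 -1.999e+00]
```

View pics/z18.png

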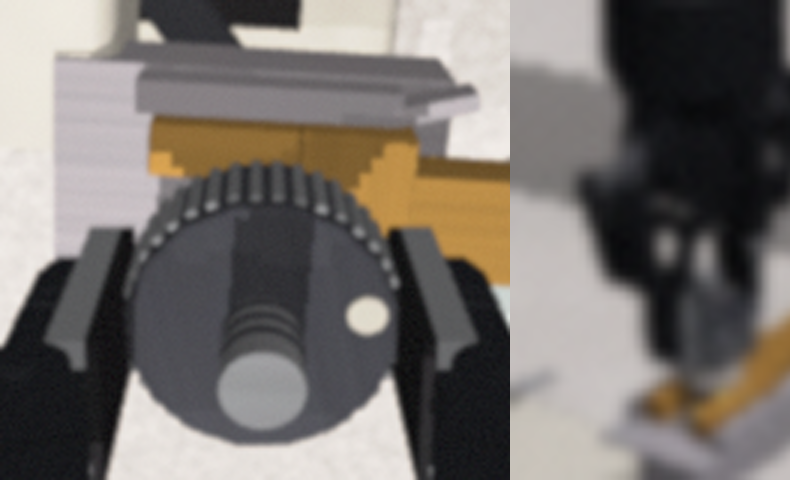

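Gripped: gap 41 mm, with the white dot beside the right pad. First turn is 90° clockwise, sinking 3 mm, which is below the minimum clearance of 4 mm.

apply_moves(moves=[[[0,0,0.03],9,0.4],[[0,0,0.06],18,0.4],[[0,0,0.09],27,0.4],[[0,0,0.12],36,0.4],[[0,0,0.15],45,0.4],[[0,0,0.18],54,0.4],[[0,0,0.21],63,0.4],[[0,0,0.24],72,0.4],[[0,0,0.27],81,0.4],[[0,0,0.3],90,0.4]])

```text
clock: 26.7
tcp_pos: [0.5273, -0.133, 0.1567]
orientation: [-0.0, 0.697, 0.717, -0.0]
wrist_force: [-5.2, 1.5, 7.4]
finger_gap: 0.0414
```

```bash
python3 - <<'E'
from h import *
st(); shot('wrist','w19.png'); shot('scene','s19.png')
p=cam('w19.png')['p'][:,:,::-1]
a=cv2.resize(p[165:325,170:340],None,fx=3,fy=3,interpolation=cv2.INTER_CUBIC)
p=cam('s19.png')['p'][:,:,::-1]
b=cv2.resize(p[120:180,215:265],None,fx=8,fy=8,interpolation=cv2.INTER_CUBIC)[:480,:280]
cv2.imwrite('pics/z19.png',np.hstack([a,b]))
E
```

```text
t 26.7 tcp [ 0.5273 -0.133   0.1567] xdir 91.64 z [-1.1e-03  2.0e-04 -1.0e+00] gap 0.0414 F [-5.22  1.53  7.35] T [0.282 1.113 0.052] j [-0.395  0.275 -0.135  1.162 -0.    -0.423]
```

View pics/z19.png

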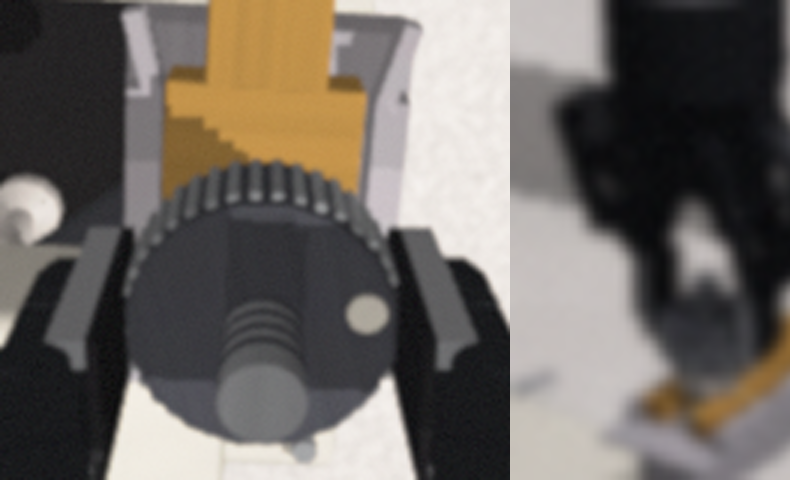

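The dot kept its place beside the pad, so the collar turned with the hand; the torque is small (0.05 N m). I'll turn 24° more to just under the 4 mm minimum, centring slightly, then go in small steps.

apply_moves(moves=[[[0,-0.03,0],3,0.4],[[0,-0.05,0],6,0.4],[[0,-0.05,0.01],9,0.4],[[0,-0.05,0.02],12,0.4],[[0,-0.05,0.03],15,0.4],[[0,-0.05,0.04],18,0.4],[[0,-0.05,0.05],21,0.4],[[0,-0.05,0.06],24,0.4],[[0,-0.05,0.06],24,0.4],[[0,-0.05,0.06],24,0.4]])

```text
clock: 28.05
tcp_pos: [0.5273, -0.1328, 0.156]
orientation: [-0.0, 0.829, 0.559, 0.0]
wrist_force: [-3.7, 1.9, 6.0]
finger_gap: 0.0411
```

```bash
cat > tq.py <<'E'
from h import *
import sys
st(); T=[env.get_state()['ft_torque'][2]]; F=[env.get_state()['wrist_force']]
for i in range(4):
    env.read_camera('wrist'); s=env.get_state(); T.append(s['ft_torque'][2]);F.append(s['wrist_force'])
print('Tz mean',np.mean(T).round(4),np.round(T,3),'F',np.mean(F,0).round(2))
E
python3 tq.py
```

```text
t 28.05 tcp [ 0.5273 -0.1328  0.156 ] xdir 67.94 z [-3.e-04  7.e-04 -1.e+00] gap 0.0411 F [-3.73  1.94  5.98] T [ 0.402  0.772 -0.076] j [-3.950e-01  2.750e-01 -1.380e-01  1.159e+00  1.000e-03 -1.000e-02]
Tz mean -0.0536 [-0.076 -0.116 -0.011 -0.027 -0.037] F [-3.72  2.42  5.83]
```

apply_moves(moves=[[[0,0,0],1,0.4],[[0,0,0.01],2,0.4],[[0,0,0.01],3,0.4],[[0,0,0.01],4,0.4],[[0,0,0.02],5,0.4],[[0,0,0.02],6,0.4],[[0,0,0.02],7,0.4],[[0,0,0.03],8,0.4],[[0,0,0.03],9,0.4],[[0,0,0.03],10,0.4]])

```text
clock: 29.5
tcp_pos: [0.5273, -0.1327, 0.1557]
orientation: [-0.0, 0.875, 0.484, 0.0]
wrist_force: [-3.1, 3.1, 5.2]
finger_gap: 0.0413
```

```bash
python3 tq.py
```

```text
t 29.5 tcp [ 0.5273 -0.1327  0.1557] xdir 57.92 z [-2.e-04  1.e-03 -1.e+00] gap 0.0413 F [-3.07  3.1   5.21] T [0.447 0.757 0.035] j [-3.950e-01  2.750e-01 -1.380e-01  1.158e+00  1.000e-03  1.650e-01]
Tz mean -0.0292 [ 0.035 -0.035 -0.066 -0.053 -0.027] F [-3.48  2.64  5.72]
```

apply_moves(moves=[[[0,0,0],1,0.4],[[0,0,0.01],2,0.4],[[0,0,0.01],3,0.4],[[0,0,0.01],4,0.4],[[0,0,0.02],5,0.4],[[0,0,0.02],6,0.4],[[0,0,0.02],7,0.4],[[0,0,0.03],8,0.4],[[0,0,0.03],9,0.4],[[0,0,0.03],10,0.4]])

```text
clock: 30.95
tcp_pos: [0.5274, -0.1326, 0.1553]
orientation: [-0.001, 0.914, 0.406, 0.0]
wrist_force: [-3.3, 2.8, 6.6]
finger_gap: 0.0413
```

```bash
python3 tq.py
```

```text
t 30.95 tcp [ 0.5274 -0.1326  0.1553] xdir 47.92 z [-2.0e-04  1.2e-03 -1.0e+00] gap 0.0413 F [-3.28  2.79  6.55] T [ 0.501  0.747 -0.046] j [-3.940e-01  2.750e-01 -1.390e-01  1.158e+00  1.000e-03  3.400e-01]
Tz mean -0.026 [-0.046  0.002 -0.003 -0.048 -0.035] F [-3.3   3.19  6.13]
```

```bash
cat > tq.py <<'E'
from h import *
st(); s=env.get_state(); T=[s['ft_torque'][2]]; U=[s['tau'][5]]
for i in range(2):
    env.read_camera('wrist'); s=env.get_state(); T.append(s['ft_torque'][2]);U.append(s['tau'][5])
print('Tz',np.round(T,3),'tau6',np.round(U,4))
E
python3 -c "
from h import *
print(env.get_state()['tau'])"
```

```text
[-1.09325409e+00 -4.21791530e+01  2.90811270e+01 -1.87150363e+00
 -3.15472316e-01 -3.94490431e-02]
```

apply_moves(moves=[[[0,0,0],1,0.4],[[0,0,0.01],2,0.4],[[0,0,0.01],3,0.4],[[0,0,0.01],4,0.4],[[0,0,0.02],5,0.4],[[0,0,0.02],6,0.4],[[0,0,0.02],7,0.4],[[0,0,0.03],8,0.4],[[0,0,0.03],9,0.4],[[0,0,0.03],10,0.4]])

```text
clock: 32.4
tcp_pos: [0.5274, -0.1325, 0.155]
orientation: [-0.001, 0.946, 0.325, 0.0]
wrist_force: [-3.3, 2.8, 5.0]
finger_gap: 0.0413
```

```bash
python3 tq.py
```

```text
t 32.4 tcp [ 0.5274 -0.1325  0.155 ] xdir 37.93 z [-1.0e-04  1.3e-03 -1.0e+00] gap 0.0413 F [-3.33  2.85  5.02] T [0.538 0.763 0.052] j [-3.940e-01  2.750e-01 -1.390e-01  1.157e+00  1.000e-03  5.140e-01]
Tz [ 0.052 -0.062 -0.067] tau6 [-0.1317  0.0228  0.0428]
```

apply_moves(moves=[[[0,0,0],1,0.4],[[0,0,0.01],2,0.4],[[0,0,0.01],3,0.4],[[0,0,0.01],4,0.4],[[0,0,0.02],5,0.4],[[0,0,0.02],6,0.4],[[0,0,0.02],7,0.4],[[0,0,0.03],8,0.4],[[0,0,0.03],9,0.4],[[0,0,0.03],10,0.4]])

```text
clock: 33.75
tcp_pos: [0.5275, -0.1324, 0.1547]
orientation: [-0.001, 0.97, 0.241, 0.0]
wrist_force: [-3.1, 4.0, 4.8]
finger_gap: 0.0412
```

```bash
python3 tq.py
```

```text
t 33.75 tcp [ 0.5275 -0.1324  0.1547] xdir 27.93 z [ 1.0e-04  1.5e-03 -1.0e+00] gap 0.0412 F [-3.13  4.02  4.76] T [0.661 0.676 0.009] j [-3.940e-01  2.750e-01 -1.400e-01  1.156e+00  1.000e-03  6.890e-01]
Tz [ 0.009 -0.015 -0.018] tau6 [-0.1316  0.0229  0.0429]
```

tau6 is free of noise: −0.132 N m while turning in these two steps. That's a clean contact signal, so I'll go on.

apply_moves(moves=[[[0,0,0],1,0.4],[[0,0,0.01],2,0.4],[[0,0,0.01],3,0.4],[[0,0,0.01],4,0.4],[[0,0,0.02],5,0.4],[[0,0,0.02],6,0.4],[[0,0,0.02],7,0.4],[[0,0,0.03],8,0.4],[[0,0,0.03],9,0.4],[[0,0,0.03],10,0.4]])

```text
clock: 35.1
tcp_pos: [0.5276, -0.1324, 0.1544]
orientation: [-0.001, 0.988, 0.156, 0.0]
wrist_force: [-2.0, 3.5, 4.7]
finger_gap: 0.0414
```

```bash
python3 tq.py
```

```text
t 35.1 tcp [ 0.5276 -0.1324  0.1544] xdir 17.93 z [ 2.0e-04  1.6e-03 -1.0e+00] gap 0.0414 F [-2.05  3.47  4.68] T [0.629 0.625 0.031] j [-0.394  0.276 -0.14   1.155  0.002  0.863]
Tz [ 0.031 -0.013 -0.044] tau6 [-0.1234  0.0244  0.0437]
```

apply_moves(moves=[[[0,0,0],1,0.4],[[0,0,0.01],2,0.4],[[0,0,0.01],3,0.4],[[0,0,0.01],4,0.4],[[0,0,0.02],5,0.4],[[0,0,0.02],6,0.4],[[0,0,0.02],7,0.4],[[0,0,0.03],8,0.4],[[0,0,0.03],9,0.4],[[0,0,0.03],10,0.4]])

```text
clock: 36.45
tcp_pos: [0.5277, -0.1323, 0.154]
orientation: [-0.001, 0.998, 0.069, 0.0]
wrist_force: [-2.3, 4.0, 4.7]
finger_gap: 0.041
```

```bash
python3 tq.py
```

```text
t 36.45 tcp [ 0.5277 -0.1323  0.154 ] xdir 7.94 z [ 4.0e-04  1.8e-03 -1.0e+00] gap 0.041 F [-2.32  4.02  4.73] T [0.824 0.593 0.002] j [-0.394  0.276 -0.141  1.154  0.002  1.038]
Tz [ 0.002 -0.024 -0.06 ] tau6 [-0.1319  0.0226  0.0424]
```

apply_moves(moves=[[[0,0,0],1,0.4],[[0,0,0.01],2,0.4],[[0,0,0.01],3,0.4],[[0,0,0.01],4,0.4],[[0,0,0.02],5,0.4],[[0,0,0.02],6,0.4],[[0,0,0.02],7,0.4],[[0,0,0.03],8,0.4],[[0,0,0.03],9,0.4],[[0,0,0.03],10,0.4]])

```text
clock: 37.8
tcp_pos: [0.5278, -0.1323, 0.1537]
orientation: [-0.001, 1.0, -0.018, 0.0]
wrist_force: [-2.7, 5.3, 5.2]
finger_gap: 0.0409
```

```bash
python3 tq.py
```

```text
t 37.8 tcp [ 0.5278 -0.1323  0.1537] xdir -2.07 z [ 5.0e-04  1.8e-03 -1.0e+00] gap 0.0409 F [-2.73  5.27  5.23] T [ 0.98   0.532 -0.026] j [-0.394  0.276 -0.141  1.154  0.002  1.213]
Tz [-0.026 -0.042 -0.047] tau6 [-0.1325  0.022   0.042 ]
```

apply_moves(moves=[[[0,0,0],1,0.4],[[0,0,0.01],2,0.4],[[0,0,0.01],3,0.4],[[0,0,0.01],4,0.4],[[0,0,0.02],5,0.4],[[0,0,0.02],6,0.4],[[0,0,0.02],7,0.4],[[0,0,0.03],8,0.4],[[0,0,0.03],9,0.4],[[0,0,0.03],10,0.4]])

```text
clock: 39.15
tcp_pos: [0.5279, -0.1323, 0.1533]
orientation: [-0.001, 0.994, -0.105, 0.0]
wrist_force: [-2.0, 5.1, 4.6]
finger_gap: 0.0413
```

```bash
sed -i "s/env.read_camera('wrist')/shot('wrist','tq%d.png'%i)/" tq.py; python3 tq.py;  python3 - <<'E'
from h import *
p=cam('tq1.png')['p'][:,:,::-1]
cv2.imwrite('pics/z20.png',cv2.resize(p[165:325,170:340],None,fx=3,fy=3,interpolation=cv2.INTER_CUBIC))
E
```

```text
t 39.15 tcp [ 0.5279 -0.1323  0.1533] xdir -12.07 z [ 7.0e-04  1.9e-03 -1.0e+00] gap 0.0413 F [-2.02  5.15  4.64] T [ 1.011  0.401 -0.048] j [-0.394  0.276 -0.142  1.153  0.002  1.387]
Tz [-0.048 -0.032 -0.015] tau6 [-0.1323  0.0221  0.0418]
```

View pics/z20.png

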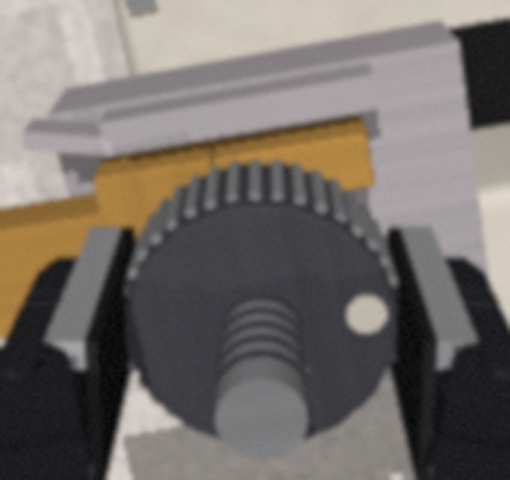

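The dot is still by the pad, so the collar is following, with no contact yet at 194°. Next step.

apply_moves(moves=[[[0,0,0],1,0.4],[[0,0,0.01],2,0.4],[[0,0,0.01],3,0.4],[[0,0,0.01],4,0.4],[[0,0,0.02],5,0.4],[[0,0,0.02],6,0.4],[[0,0,0.02],7,0.4],[[0,0,0.03],8,0.4],[[0,0,0.03],9,0.4],[[0,0,0.03],10,0.4]])

```text
clock: 40.5
tcp_pos: [0.5281, -0.1323, 0.153]
orientation: [-0.001, 0.982, -0.191, 0.0]
wrist_force: [-0.8, 3.5, 4.7]
finger_gap: 0.0411
```

```bash
python3 tq.py
```

```text
t 40.5 tcp [ 0.5281 -0.1323  0.153 ] xdir -22.07 z [ 0.001  0.002 -1.   ] gap 0.0411 F [-0.76  3.46  4.74] T [1.007 0.394 0.018] j [-0.394  0.277 -0.142  1.152  0.002  1.562]
Tz [0.018 0.002 0.015] tau6 [-0.1311  0.0226  0.0417]
```

apply_moves(moves=[[[0,0,0],1,0.4],[[0,0,0.01],2,0.4],[[0,0,0.01],3,0.4],[[0,0,0.01],4,0.4],[[0,0,0.02],5,0.4],[[0,0,0.02],6,0.4],[[0,0,0.02],7,0.4],[[0,0,0.03],8,0.4],[[0,0,0.03],9,0.4],[[0,0,0.03],10,0.4]])

```text
clock: 41.85
tcp_pos: [0.5282, -0.1323, 0.1529]
orientation: [-0.001, 0.961, -0.276, 0.0]
wrist_force: [-1.3, 4.9, 5.1]
finger_gap: 0.0413
```

```bash
python3 tq.py
```

```text
t 41.85 tcp [ 0.5282 -0.1323  0.1529] xdir -32.07 z [ 0.0013  0.0018 -1.    ] gap 0.0413 F [-1.31  4.95  5.08] T [ 1.13   0.391 -0.005] j [-0.394  0.277 -0.143  1.151  0.002  1.736]
Tz [-0.005  0.048 -0.016] tau6 [-0.097   0.0557  0.0758]
```

tau6 is up by 0.034 N m both moving and at rest, so the sleeve has just met the gauge at about 212°. I'll nip it with a further 7°.

apply_moves(moves=[[[0,0,0],1,0.4],[[0,0,0],2,0.4],[[0,0,0.01],3,0.4],[[0,0,0.01],4,0.4],[[0,0,0.01],5,0.4],[[0,0,0.02],6,0.4],[[0,0,0.02],7,0.4],[[0,0,0.02],7,0.4],[[0,0,0.02],7,0.4],[[0,0,0.02],7,0.4]])

```text
clock: 43.2
tcp_pos: [0.5283, -0.1324, 0.1528]
orientation: [-0.001, 0.943, -0.334, 0.0]
wrist_force: [-1.0, 5.2, 6.1]
finger_gap: 0.0411
```

```bash
python3 tq.py
```

```text
t 43.2 tcp [ 0.5283 -0.1324  0.1528] xdir -39.04 z [ 0.0015  0.0018 -1.    ] gap 0.0411 F [-1.04  5.25  6.07] T [1.165 0.43  0.04 ] j [-0.394  0.277 -0.143  1.151  0.002  1.858]
Tz [0.04  0.072 0.034] tau6 [0.0278 0.0278 0.0279]
```

apply_moves(moves=[[[0,0,0],0,0.4],[[0,0,0],0,0.4],[[0,0,0],0,0.4],[[0,0,0],0,0.4],[[0,0,0],0,0.4],[[0,0,0],0,0.4],[[0,0,0],0,0.4],[[0,0,0],1,0.4],[[0,0,0.01],2,0.4],[[0,0,0.01],3,0.4]])

```text
clock: 44.55
tcp_pos: [0.5284, -0.1324, 0.1528]
orientation: [-0.001, 0.933, -0.359, 0.0]
wrist_force: [-0.6, 4.9, 6.8]
finger_gap: 0.041
```

```bash
python3 tq.py
```

```text
t 44.55 tcp [ 0.5284 -0.1324  0.1528] xdir -42.06 z [ 0.0017  0.0017 -1.    ] gap 0.041 F [-0.59  4.92  6.82] T [1.135 0.393 0.139] j [-0.394  0.277 -0.143  1.15   0.002  1.911]
Tz [0.139 0.062 0.094] tau6 [-0.0251  0.1246  0.1363]
```

Torque is up about 0.10 N m in all three readings. From the slope that's a squeeze of roughly 15 N, about half the slip limit, so finger-tight. I'll let go.

apply_moves(moves=[[[0,0,0],0,0.45],[[0,0,0],0,0.8],[[0,0,0],0,0.8],[[0,0,0],0,0.8],[[0,0,0],0,0.8],[[0,0,0],0,0.8],[[0,0,-1],0,0.8],[[0,0,-3],0,0.8],[[0,0,-6],0,0.8],[[0,0,-9],0,0.8]])

```text
clock: 45.9
tcp_pos: [0.5278, -0.1334, 0.2437]
orientation: [0.0, 0.933, -0.359, 0.0]
wrist_force: [-0.3, -0.5, -0.7]
finger_gap: 0.0681
```

```bash
python3 - <<'E'
from h import *
st(); shot('wrist','w21.png'); shot('scene','s21.png')
p=cam('w21.png')['p'][:,:,::-1]
a=cv2.resize(p[100:300,120:380],None,fx=1.9,fy=1.9,interpolation=cv2.INTER_CUBIC)
p=cam('s21.png')['p'][:,:,::-1]
b=cv2.resize(p[130:190,215:265],None,fx=6.3,fy=6.3,interpolation=cv2.INTER_CUBIC)
h=min(len(a),len(b))
cv2.imwrite('pics/z21.png',np.hstack([a[:h],b[:h,:300]]))
plan([.40,-.15,.26],-42)
E
```

```text
t 45.9 tcp [ 0.5278 -0.1334  0.2437] xdir -42.07 z [ 5.e-04 -3.e-04 -1.e+00] gap 0.0681 F [-0.31 -0.52 -0.7 ] T [ 0.014 -0.042 -0.029] j [-0.395  0.245  0.04   1.364 -0.     1.91 ]
plan [-8.55  9.86 -1.43] yaw -0.07 cur xdir -42.07 tilt [ 0.0065 -0.0028 -1.    ]
```

View pics/z21.png

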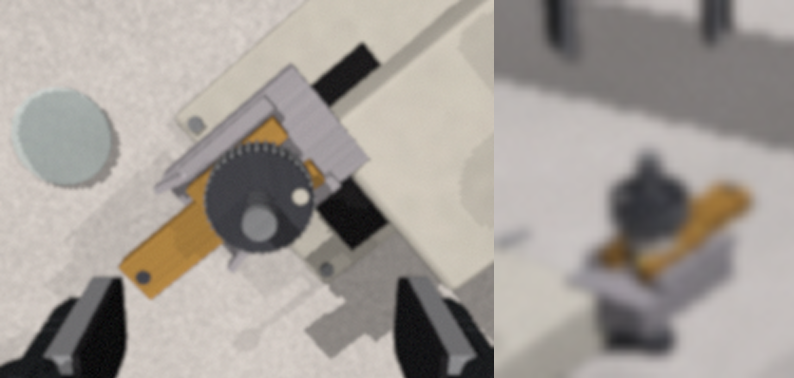

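```bash
python3 - <<'E'
from h import *
d=cam('w21.png')
t=onz(d,120+136/1.9,100+281.5/1.9,.162); r=onz(d,120+259/1.9,100+223/1.9,.215); print(t,r,'dist',np.hypot(*(t-r)[:2]), np.hypot(*(t[:2]-[.5284,-.1334])))
shot('top','t21.png'); p=cam('t21.png')['p'][:,:,::-1]; cv2.imwrite('pics/zt21.png',cv2.resize(p[150:270,90:340],None,fx=3.2,fy=3.2,interpolation=cv2.INTER_CUBIC))
E
```

```text
[ 0.45366454 -0.13199732  0.162     ] [ 0.52826304 -0.13339898  0.215     ] dist 0.07461166850244354 0.0747486196007581
```

View pics/zt21.png

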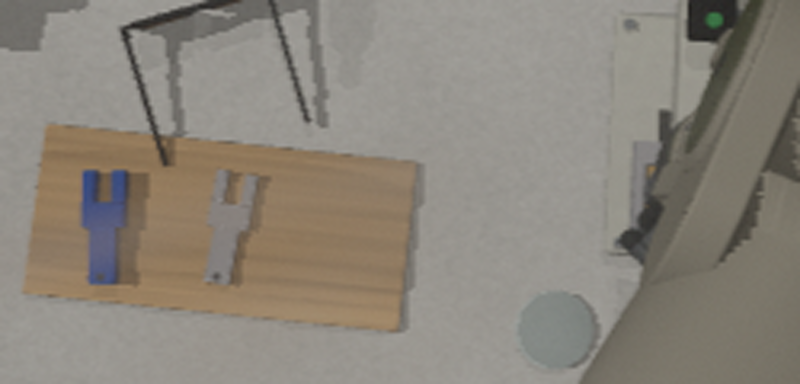

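The tail end lies about 75 mm from the rod axis, against 76 mm when fully home, which is within measuring error. The bystanders that show in the view are in their places, and the hand is clear, so I'll hand in.

```bash
python3 -c "
from h import *
st(); print(env.hand_in())"
```

```text
t 46.05 tcp [ 0.529  -0.1339  0.2445] xdir -42.07 z [ 0.0042 -0.0019 -1.    ] gap 0.0685 F [-0.26 -0.28 -0.52] T [ 0.061 -0.005  0.015] j [-0.395  0.244  0.04   1.362 -0.     1.91 ]
the job is handed in; nothing more can be done
None
```

The brass gauge is fully home round the rod and the collar is nipped on it finger-tight. I handed in at 46 s, with the hand clear of everything.

**Gauge:** I slid it into the channel until it lightly met the rod (about 9 N) and the floor, then let go. At the end its tail end measured about 75 mm from the rod axis. Fully home should be 76 mm, so this agrees within the measuring error.

**Collar:** I turned it about 224° clockwise, and the sleeve met the gauge at about 209–214°. The turning torque then rose by about 0.10 N m. I work that out as a squeeze of roughly 15 N, half the slip limit. That figure comes from torque and turn angle, not a direct measurement.

**Disagreements:**
- **Fingertips:** they sat about 18–24 mm behind the stated TCP, so the first two tries to grip the tail closed above it. They did not move the gauge.
- **Wrist torque:** this reading was too noisy to show the contact, so I relied on the last joint's torque instead.

**Not rechecked:** the last top picture showed the other two gauges and the lens blank in their places. I did not look again at the spray bottle or the screwdriver, and only part of the sunglasses was in view. The arm did not go near any of these after the gauge was picked up.

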